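Find and punch the balance point of a counterbalance lever

ROBOT

A 7-joint arm with a two-finger parallel gripper is mounted at the origin on the work surface. World frame = base frame: x ahead of the robot, y to its left, z up, the work surface at z = 0. Lengths are in m, angles in rad, forces in N, time in s.
With the tool pointing down it reaches from about 0.425 to 0.95 m from the base axis. Payload 4.7 kg.
Tool frame: the origin (TCP) lies where the fingers leave the gripper's body, on its centre line; the fingertips stand 73 mm ahead of it and the grasp point (between the pads) lies 54 mm ahead of it (ctrl.finger_overhang is the distance from the TCP to the fingertips, in m); y points along the fingers, z is the direction in which the jaws open and shut, and the axes are right-handed (so a half turn about y gives the same grasp; the last joint's range is limited). The gripper opens to 85 mm and grips with 20 to 120 N. Pads are 22 mm wide; open, the fingers measure 114 mm over their backs; the gripper's body (76 mm by 85 mm) begins 54 mm behind the grasp point. The pads swing forward as they close: fully open they stand 13 mm farther back than shut.
Start: joints at [-1.357, 0.469, -0.049, 1.532, 0.024, 1.141, -0.082], TCP at [0.162, 0.655, 0.304] pointing down, gripper open.
Joint ranges: [-2.59, 2.59], [-0.33, 1.99], [-1.39, 1.29], [0.1, 2.45], [-1.04, 4.18], [0.21, 1.99], [-2.66, 2.66]. Speed limits (rad/s): [2.57, 2.57, 3.14, 3.14, 3.14, 3.14, 3.14].

INTERFACE

Orientations are given as a unit quaternion [w, x, y, z].
In Python, from cell import ctrl gives the robot as it stands. The module is installed in compiled form; this text tells all that it offers.
- The arm moves only by the tool servo_tool, never from a script. Its argument "deltas" is a list of rows, each an object with "slide": the shift along the tool's x, y, z in m, a list of three; "rotation": the turn, a rotation vector about the tool's x, y, z in rad, a list of three. A call has 1 to 20 rows; each row is the pose to reach, as a shift and turn from the pose measured when the call began, along the tool's axes at that moment; what a row does not reach only later rows make up. A row lasts 1/12 s, in which the tool goes at most 41.7 mm and 7.16 degrees, less where a joint would pass 70% of its speed; a pose out of reach is approached as far as the arm can. A call with a gripper value outside its range is refused whole. "jaw" is the closure, from 0 (fully open) to 1 (shut), set as the call begins (left out, the last holds). The fingers move at their own pace and stop on an object; "squeeze" is the grip in N (left out, the last holds). Time passes only in rows, so rows that repeat a pose let the fingers close. It gives the time, the measured TCP pose, the force and the opening at its end, in the units of the state.
- ctrl.get_state(): the state, without advancing time (a new reading comes with each control period).
- ctrl.grab_frame(name): name is "scene" or "top" or "wrist"; returns a dict with "color" (400x640x3 uint8, blue, green, red), "fx", "fy", "cx", "cy" (pixels), "rvec" (rotation vector, rad) and "tvec" (3), from world to camera coordinates, as OpenCV has them. Camera axes: x right, y down, z forward; pixel columns grow to the right and rows downward; lengths in m; the calibration is good to about 2 mm. The wrist camera is an equidistant fisheye: a pixel r from the principal point sees the ray r / f radians off the axis. A picture is of the moment at which its call begins. There is no depth.
- ctrl.close_job(): hands the job in, once; it reports no verdict.
The state is a dict: "time_s": time; "joint_pos": joint angles; "joint_velocities": joint speeds; "joint_torque": joint torques, N m; "ee_pos": TCP position; "eef_rot": TCP orientation; "force": force on the tool from outside, world axes, zero at the start; "moment": the same for the moment, N m; "grip_width": opening from 0.0 (shut) to 1.0 (fully open).
Only numpy, scipy, OpenCV 4.12 (cv2) and the standard library are available. Lean on these libraries where they do the work, as an engineer would, in place of code of your own. Each camera call takes 0.05 s, during which the arm holds its last target. There are 200 camera calls.

TASK

Find the balance point of the counterbalance lever and mark it: slide the lever along the balancing stand, without lifting it off, until it tips over the fulcrum blade and stays level on the blade alone when you let go. Then swing the toggle clamp over centre so that its punch marks the lever there, swing the clamp fully back open and leave the lever still balanced on the blade. Never bring the punch down on a lever that leans on one of the rests, and leave the other things on the bench where they are.

Things in the scene. Friction and masses are not known exactly. Their poses are not given: they have to be found in the camera images.
- stand: Balancing stand, fixed, base plate 130 x 230 x 12 mm. Origin on the bench under the middle of the fulcrum blade; z up, y along the slide (infeed rest at -y, outfeed at +y), clamp on the -x side. Guide cheeks at x = +-14.5 to +-20.5, y = -45 to 45 mm, 70 mm high, leave the lever 2 mm play each side. Clamp riser block: x = -83 to -35, y = -25 to 25, 62 mm high.
- fulcrum: The fulcrum blade: flat steel bar across the slide in the middle of the stand, its flat top land 12 mm wide along y (y = -6 to 6 mm), 60 mm above the bench. Origin at its foot, 12 mm above the bench; axes as the stand's. The lever stays level by itself only while its centre of mass is over this land.
- rest_in: Infeed rest, rubber topped, top 54 mm above the bench (6 mm below the blade), y = -72 to -57 mm of the stand. Origin at its foot, y = -64.5 mm, 12 mm above the bench. A lever lying on it and the blade leans by about 0.09 rad, tail down.
- rest_out: Outfeed rest, the same at y = +57 to +72 mm of the stand: here the lever comes down, lug end low, if it is slid too far.
- lever: Counterbalance lever: capped square steel tube 25 x 25 x 200 mm, about 0.55 kg, drilled eye lug on top at y = 74 to 96 mm (top 48 mm above the underside). Origin: middle of its underside; y along it to the lug end, z up. Starts on the blade and infeed rest, lug end forward (+y of stand). Ballast fixed inside: its balance point lies unknown, within 28 mm of its middle.
- tail_end (a point): Centre of the tail end face of the lever (y = -100 mm, 12.5 mm above its underside).
- lug_end (a point): Centre of the lug end face of the lever's tube (y = +100 mm, 12.5 mm above its underside).
- clamp_handle (a joint): Angle of the toggle clamp's handle in rad: 0 = closed, over centre, against its stop, handle standing up (leaning 5 degrees towards the lever); grows as it swings back away from the lever; 1.70 = fully open, about level. Dead centre is at about 0.10. It stays where it is left and takes up to about 8 N at the grip. A pinch creeps off the round grip in a wide swing: regrasp or push.
- handle_hinge (a point): Fixed pivot of the clamp handle, at x = -72.5 mm, y = 0, 75.8 mm up in the stand's frame; the handle turns about the stand's y axis. The grip point is straight out from it at 75 mm: towards the stand's +z tilted 5 degrees to +x at joint 0, turning towards -x as the joint grows.
- handle_grip (a point): Point on the axis of the clamp handle's round grip (18 mm in diameter), 75 mm from its pivot and 20 mm short of its end.
- punch_tip (a point): Tip of the sprung punch spindle on the clamp arm; closed, it presses on top of the lever right over the middle of the blade with about 13 N, at y = 0 of the stand. With the handle open the arm stands up, clear of the lever.
- punch: The punch spindle (8 mm rod, nuts 15 mm) at the end of the clamp arm. Origin at its tip.
- casting: Bystander: bright cast housing 70 x 95 x 59 mm. Origin under its middle.
- bracket: Bystander: red pressed U bracket 36 x 130 x 55 mm. Origin under its middle.
- paint_can: Bystander: grey can, 74 mm in diameter, 75 mm high. Origin under its middle.
- wrench: Bystander: wrench 200 mm long lying on the bench.
- hammer: Bystander: hammer 280 mm long lying on the bench.
- square: Bystander: try square with a 100 mm stock and a 150 mm blade, lying flat.

How it is judged:
By the outcome, as a careful person would: the job done as asked, in the order asked, and still so for the second after the job is handed in, with the robot touching nothing.
It also fails if it takes over 72 s, if anything falls off the work surface, if the arm or the gripper's body presses on something with over 40 N, if the wrist force passes 120 N, or if a joint passes its speed limit or range.

## Working session

There is one attempt and no reset: what is moved stays moved. The work goes in short steps, Python scripts to look and compute and a tool call to move; the robot and the scene stay as the last step left them, time stands still between calls to the robot, and variables do not carry over. Pictures are saved under pics/ and viewed, about 8 in all and at most 12, crops included, and the job is handed in when it is done.

Besides the shell and the picture viewer there is one more tool, called after "Request:" as name(argument=value, ...), one argument or row to a line, values as JSON. servo_tool: Moves the arm, as the interface text tells. Its arguments: {"type":"object","properties":{"deltas":{"type":"array"},"jaw":{"type":"number"},"squeeze":{"type":"number"}},"required":["deltas"]}

```bash
mkdir -p pics; cat > h.py <<'E'
import numpy as np, cv2
from cell import ctrl
from scipy.spatial.transform import Rotation as R
def grab(n,name=None):
    f=ctrl.grab_frame(n)
    if name: cv2.imwrite('pics/'+name+'.png',f['color'])
    return f
def rot(st): 
    q=st['eef_rot']; return R.from_quat([q[1],q[2],q[3],q[0]])
def proj(f,P,wrist=False):
    P=np.atleast_2d(P).astype(float); Rm=cv2.Rodrigues(np.array(f['rvec'],float))[0]; c=P@Rm.T+np.array(f['tvec']).ravel()
    if wrist:
        r=np.hypot(c[:,0],c[:,1]); th=np.arctan2(r,c[:,2]); k=th/np.maximum(r,1e-9)
        return np.c_[f['fx']*k*c[:,0]+f['cx'],f['fy']*k*c[:,1]+f['cy']]
    return np.c_[f['fx']*c[:,0]/c[:,2]+f['cx'],f['fy']*c[:,1]/c[:,2]+f['cy']]
def ray(f,u,v,wrist=False):
    Rm=cv2.Rodrigues(np.array(f['rvec'],float))[0]; x=(u-f['cx'])/f['fx'];y=(v-f['cy'])/f['fy']
    if wrist:
        t=np.hypot(x,y); d=np.array([np.sin(t)*x/t,np.sin(t)*y/t,np.cos(t)])
    else: d=np.array([x,y,1.])
    return -Rm.T@np.array(f['tvec']).ravel(), Rm.T@d/np.linalg.norm(d)
def atz(f,u,v,z,wrist=False):
    o,d=ray(f,u,v,wrist); return o+d*(z-o[2])/d[2]
def tri(rs):
    A=0;b=0
    for o,d in rs:
        M=np.eye(3)-np.outer(d,d); A=A+M; b=b+M@o
    return np.linalg.solve(A,b)
E
python3 - <<'E'
from h import *
a=grab('scene','s0');b=grab('top','t0')
s=ctrl.get_state();print(s); print(rot(s).as_matrix().round(3)); print(ctrl.finger_overhang)
for f in(a,b): print({k:np.round(f[k],3) for k in f if k!='color'}, ray(f,f['cx'],f['cy']))
E
```

```text
{'time_s': 0.1, 'joint_pos': array([-1.35688226,  0.46939567, -0.04860825,  1.53355654,  0.02413402,
        1.14102709, -0.0823037 ]), 'joint_velocities': array([ 8.06225139e-04, -2.11786728e-03, -3.09499642e-05, -2.92677872e-03,
        7.47024881e-04, -3.39197913e-04, -1.36895737e-03]), 'joint_torque': array([ 1.20673365e-03, -5.11520290e+01, -4.66309895e-02, -2.38390446e+01,
        1.08460282e-02,  4.34301459e-03,  3.02699527e-05]), 'ee_pos': array([0.16218097, 0.65482128, 0.30295038]), 'eef_rot': array([-0.70126918,  0.70253846, -0.08566514,  0.08557298]), 'force': array([-0.38479598,  0.1355032 , -0.1159337 ]), 'moment': array([-0.00953435,  0.00713582,  0.0071425 ]), 'grip_width': 1.0007708701312135}
[[ 0.971 -0.     0.24 ]
 [-0.24  -0.002  0.971]
 [ 0.    -1.    -0.002]]
0.0726
{'fx': np.float64(402.077), 'fy': np.float64(402.077), 'cx': np.float64(319.348), 'cy': np.float64(199.328), 'rvec': array([ 0.826,  2.471, -1.182]), 'tvec': array([ 0.423, -0.14 ,  1.642])} (array([1.16707305, 0.83273488, 0.91633326]), array([-0.47339847, -0.61975557, -0.62593684]))
{'fx': np.float64(509.291), 'fy': np.float64(509.291), 'cx': np.float64(317.602), 'cy': np.float64(196.38), 'rvec': array([ 2.166, -2.186,  0.094]), 'tvec': array([0.087, 0.593, 1.909])} (array([0.42476805, 0.08005794, 1.9533461 ]), array([ 8.72820227e-02,  5.78034905e-04, -9.96183474e-01]))
```

View pics/s0.png

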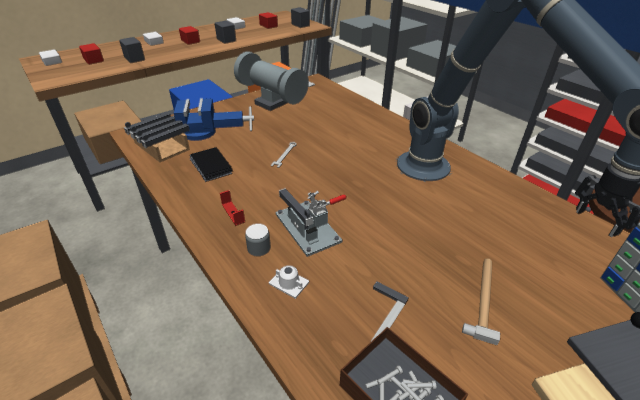

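View pics/t0.png

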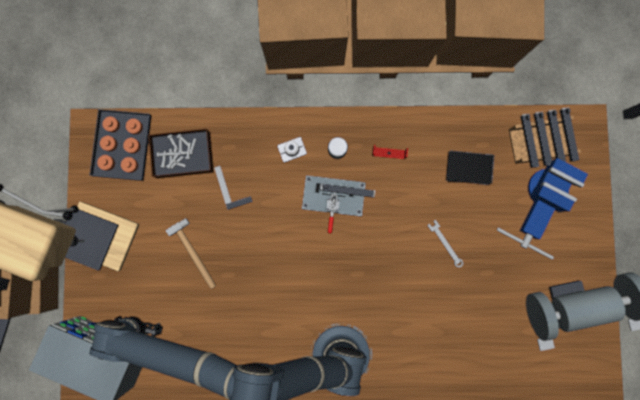

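```bash
python3 - <<'E'
from h import *
a=cv2.imread('pics/s0.png');b=cv2.imread('pics/t0.png')
A=cv2.resize(a[175:260,260:360],None,fx=6,fy=6,interpolation=cv2.INTER_CUBIC)[:, :]
B=cv2.resize(b[168:240,295:385],None,fx=6,fy=6,interpolation=cv2.INTER_CUBIC)
A=cv2.resize(a[178:253,265:352],(800-400,345),interpolation=cv2.INTER_CUBIC)
A=cv2.resize(a[183:253,270:355],None,fx=4.5,fy=4.5,interpolation=cv2.INTER_CUBIC)
B=cv2.resize(b[170:240,298:380],None,fx=4.5,fy=4.5,interpolation=cv2.INTER_CUBIC)
cv2.imwrite('pics/c0.png',np.hstack([A,B]));print(A.shape,B.shape)
E
```

```text
(315, 382, 3) (315, 369, 3)
```

View pics/c0.png

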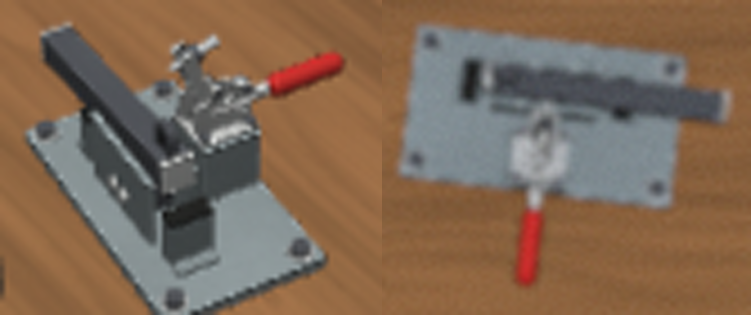

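```bash
python3 - <<'E'
from h import *
a=grab('scene');b=grab('top')
T=lambda x,y:(298+(x-382)/4.5,170+y/4.5)
S=lambda x,y:(270+x/4.5,183+y/4.5)
cs=[atz(b,*T(*p),.012) for p in [(418,25),(687,55),(668,207),(400,175)]]
# corners: TL=+x+y, TR=+x-y, BR=-x-y, BL=-x+y
c=np.mean(cs,0); yd=(cs[0]-cs[1]+cs[3]-cs[2])[:2]; yaw=np.arctan2(-yd[0],yd[1])
print('top',c,np.degrees(yaw),[np.linalg.norm(cs[i]-cs[i-1]) for i in range(4)])
ss=[atz(a,*S(*p),.012) for p in [(28,132),(325,262)]]
print('scene left corner(+x-y?)',ss, 'top',np.array(cs).round(4))
E=lambda x,y:0
print('tail',tri([ray(b,*T(727,105)),ray(a,*S(55,48))]),'grip end',tri([ray(b,*T(526,282)),ray(a,*S(338,62))]))
print('tail atz',atz(b,*T(722,105),.07))
E
```

```text
top [0.59721943 0.01909964 0.012     ] -7.147019770621333 [np.float64(0.12910122691402737), np.float64(0.23077131901231437), np.float64(0.1307376867910076), np.float64(0.22879642066024183)]
scene left corner(+x-y?) [array([ 0.64570382, -0.09443706,  0.012     ]), array([0.55325588, 0.15066006, 0.012     ])] top [[ 0.6756  0.125   0.012 ]
 [ 0.6476 -0.1041  0.012 ]
 [ 0.5182 -0.0857  0.012 ]
 [ 0.5475  0.1412  0.012 ]]
tail [ 0.5985811  -0.13128086  0.04913343] grip end [0.45340164 0.03817634 0.07393225]
tail atz [ 0.59920168 -0.12673042  0.07      ]
```

```bash
cat >> h.py <<'E'
import json,os
ST=json.load(open('st.json')) if os.path.exists('st.json') else dict(c=[.5972,.0191],yaw=-7.15)
def S2W(p):
    t=np.radians(ST['yaw']);p=np.array(p,float);return np.array([ST['c'][0]+p[0]*np.cos(t)-p[1]*np.sin(t),ST['c'][1]+p[0]*np.sin(t)+p[1]*np.cos(t),p[2]])
def W2S(w):
    t=np.radians(ST['yaw']);d=np.array(w,float)[:2]-ST['c'];return np.array([d[0]*np.cos(t)+d[1]*np.sin(t),-d[0]*np.sin(t)+d[1]*np.cos(t),w[2]])
def Rstand(cols): # tool axes given in stand frame, as columns x,y,z
    return R.from_euler('z',ST['yaw'],degrees=True)*R.from_matrix(np.array(cols,float).T)
DOWN=[[0,-1,0],[0,0,-1],[1,0,0]]
def delta(P,axes=DOWN):  # P = TCP in stand frame
    s=ctrl.get_state();r=rot(s);t=Rstand(axes)
    print('t',round(s['time_s'],2),'TCPstand',W2S(s['ee_pos']).round(4),'slide',r.inv().apply(S2W(P)-s['ee_pos']).round(4),'rot',(r.inv()*t).as_rotvec().round(4),'F',s['force'].round(1))
E
python3 - <<'E'
from h import *
delta([0,-.19,.25])
s=ctrl.get_state();print(rot(s).inv().apply(np.array([.5,.35,.3])-s['ee_pos']))
E
```

```text
t 0.2 TCPstand [-0.5107  0.5768  0.3032] slide [ 0.5974  0.0541 -0.7013] rot [9.0000e-04 1.4528e+00 9.0000e-04] F [ 0.  -0.5 -0.1]
[ 0.40118788  0.00352136 -0.21481884]
```

Request:
servo_tool(
  deltas=[
    {"slide":[0.04,0,-0.022],"rotation":[0,0.12,0]},
    {"slide":[0.08,0,-0.043],"rotation":[0,0.24,0]},
    {"slide":[0.12,0,-0.065],"rotation":[0,0.36,0]},
    {"slide":[0.16,0,-0.086],"rotation":[0,0.48,0]},
    {"slide":[0.2,0,-0.107],"rotation":[0,0.6,0]},
    {"slide":[0.24,0,-0.13],"rotation":[0,0.7,0]},
    {"slide":[0.28,0,-0.15],"rotation":[0,0.8,0]},
    {"slide":[0.32,0,-0.17],"rotation":[0,0.9,0]},
    {"slide":[0.36,0,-0.2],"rotation":[0,1.0,0]},
    {"slide":[0.4,0,-0.22],"rotation":[0,1.1,0]},
    {"slide":[0.42,0,-0.26],"rotation":[0,1.2,0]},
    {"slide":[0.44,0,-0.3],"rotation":[0,1.3,0]},
    {"slide":[0.46,0,-0.34],"rotation":[0,1.4,0]},
    {"slide":[0.48,0,-0.38],"rotation":[0,1.4528,0]},
    {"slide":[0.5,0,-0.42],"rotation":[0,1.4528,0]},
    {"slide":[0.52,0,-0.46],"rotation":[0,1.4528,0]},
    {"slide":[0.54,0.01,-0.5],"rotation":[0,1.4528,0]},
    {"slide":[0.55,0.02,-0.54],"rotation":[0,1.4528,0]},
    {"slide":[0.56,0.03,-0.58],"rotation":[0,1.4528,0]},
    {"slide":[0.57,0.04,-0.62],"rotation":[0,1.4528,0]},
  ],
  jaw=1,
  squeeze=20,
)

```text
time_s: 1.87
ee_pos: [0.564, -0.0288, 0.2763]
eef_rot: [-0.468, 0.468, -0.53, 0.531]
force: [0.2, -1.1, -0.1]
grip_width: -0.0
```

```bash
python3 - <<'E'
from h import *
delta([0,-.19,.25])
E
```

```text
t 1.87 TCPstand [-0.027  -0.0516  0.2763] slide [0.1384 0.0264 0.0269] rot [-0.0009  0.0003  0.0009] F [ 0.2 -1.1 -0.1]
```

```bash
python3 - <<'E'
from h import *
import pickle
f=grab('wrist','w0');pickle.dump(f,open('w0.pkl','wb'))
E
```

Request:
servo_tool(
  deltas=[
    {"slide":[0.04,0.006,0.007]},
    {"slide":[0.08,0.014,0.014]},
    {"slide":[0.11,0.02,0.02]},
    {"slide":[0.138,0.026,0.027]},
    {"slide":[0.138,0.026,0.027]},
    {"slide":[0.138,0.026,0.027]},
  ],
)

```text
invalid input at $.deltas[0]: expected keys slide, rotation
```

```bash
python3 - <<'E'
from h import *
import pickle
f=grab('wrist','w1');pickle.dump(f,open('w1.pkl','wb'));delta([0,-.19,.25])
g=pickle.load(open('w0.pkl','rb'))
print(f['fx'],f['cx'],f['cy'])
cv2.imwrite('pics/w01.png',np.vstack([cv2.resize(g['color'],(480,300),interpolation=cv2.INTER_AREA),cv2.resize(f['color'],(480,300),interpolation=cv2.INTER_AREA)]))
E
```

```text
t 1.97 TCPstand [-0.0277 -0.0587  0.2755] slide [0.1308 0.0263 0.0294] rot [ 0.0014 -0.0131  0.0058] F [0.4 0.8 0.2]
309.70691628693146 316.7207061920495 194.50721967277022
```

View pics/w01.png

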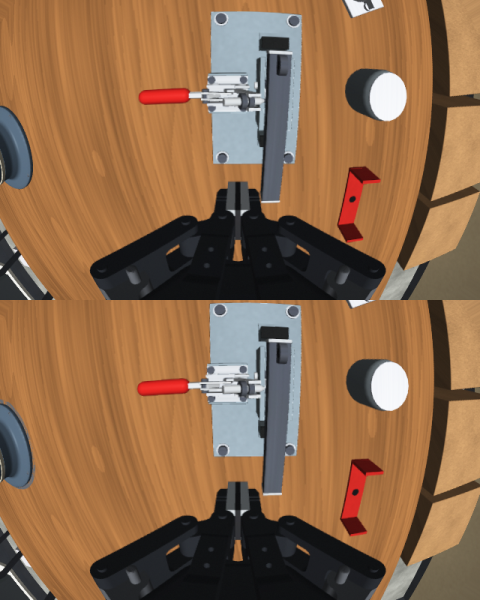

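Request:
servo_tool(
  deltas=[
    {"slide":[0.04,0.006,0.008],"rotation":[0,0,0]},
    {"slide":[0.08,0.014,0.015],"rotation":[0,-0.013,0]},
    {"slide":[0.11,0.02,0.02],"rotation":[0,-0.013,0]},
    {"slide":[0.131,0.026,0.029],"rotation":[0,-0.013,0]},
    {"slide":[0.131,0.026,0.029],"rotation":[0,-0.013,0]},
    {"slide":[0.131,0.026,0.029],"rotation":[0,-0.013,0]},
  ],
)

```text
time_s: 2.47
ee_pos: [0.5728, -0.1706, 0.2498]
eef_rot: [-0.465, 0.469, -0.53, 0.532]
force: [-0.0, 0.7, -0.8]
grip_width: -0.0
```

```bash
python3 - <<'E'
from h import *
import pickle
f=grab('wrist','w2');pickle.dump(f,open('w2.pkl','wb'));delta([0,-.19,.25])
g=pickle.load(open('w0.pkl','rb'))
k=4/3
for n,(u,v),z in [('b-x-y',(222,158),.014),('b+x-y',(289,158),.014),('b-x+y',(220,19),.014),('b+x+y',(293.5,19.5),.014),('tailtop',(270.5,201.5),.072)]:
    w=atz(g,u*k,v*k,z,True);print(n,w.round(4),W2S(w).round(4))
o,d=ray(f,f['cx'],f['cy']+1e-6,True);print('cam',W2S(o),d)
A=cv2.resize(f['color'][0:320,220:500],None,fx=1.85,fy=1.85,interpolation=cv2.INTER_CUBIC)
cv2.imwrite('pics/w2c.png',A)
E
```

```text
t 2.52 TCPstand [-0.0005 -0.1895  0.2499] slide [ 0.0005 -0.0001  0.0005] rot [ 0.0022 -0.      0.005 ] F [ 0.4  0.3 -0.7]
b-x-y [ 0.5337 -0.0762  0.014 ] [-0.0512 -0.1024  0.014 ]
b+x-y [ 0.6376 -0.0896  0.014 ] [ 0.0536 -0.1028  0.014 ]
b-x+y [0.559  0.1293 0.014 ] [-0.0516  0.1045  0.014 ]
b+x+y [0.6624 0.1188 0.014 ] [0.0522 0.107  0.014 ]
tailtop [ 0.5979 -0.1272  0.072 ] [ 0.0189 -0.1451  0.072 ]
cam [-0.0008741  -0.10746807  0.31936761] [-0.04358183 -0.3275946  -0.94381269]
```

View pics/w2c.png

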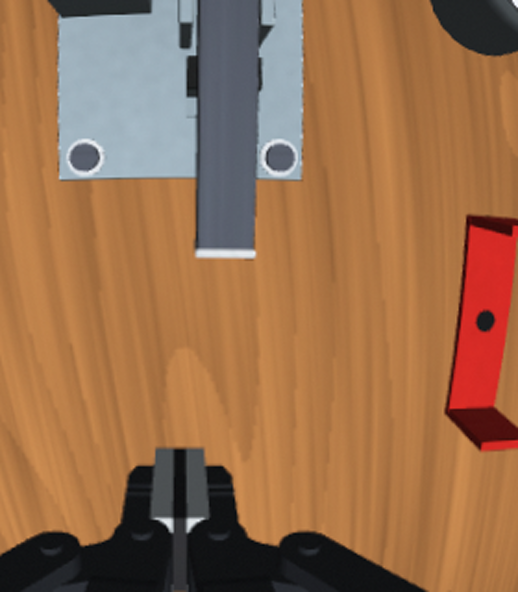

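```bash
python3 - <<'E'
from h import *
import pickle
c=S2W([.0203,.001,0]);json.dump(dict(c=list(c[:2]),yaw=-7.0),open('st.json','w'))
E
python3 - <<'E'
from h import *
import pickle
print(ST)
f=pickle.load(open('w2.pkl','rb'))
q=lambda u,v:(220+u/1.85,v/1.85)
for n,(u,v),z in [('tailtopL',(196,249),.072),('tailtopR',(256,249),.072),('tail bottom',(225,259),.0475),('upL',(198,0),.08),('upR',(260,0),.08),('cheekL',(185,15),.07),('cheekR',(270,15),.07),('restfrontL',(187,97),.054),('restfrontR',(261,92),.054),('platecornL',(59,180),.012),('cR',(302,180),.012)]:
    print(n,W2S(atz(f,*q(u,v),z,True)).round(4))
delta([0,-.185,.13])
E
```

```text
{'c': [0.617466608459984, 0.01756553542572553], 'yaw': -7.0}
tailtopL [-0.0146 -0.1441  0.072 ]
tailtopR [ 0.0116 -0.144   0.072 ]
tail bottom [-1.000e-04 -1.525e-01  4.750e-02]
upL [-0.0136 -0.0367  0.08  ]
upR [ 0.0119 -0.0358  0.08  ]
cheekL [-0.0189 -0.0407  0.07  ]
cheekR [ 0.0175 -0.0397  0.07  ]
restfrontL [-0.018  -0.0759  0.054 ]
restfrontR [ 0.0155 -0.0729  0.054 ]
platecornL [-0.0862 -0.1137  0.012 ]
cR [ 0.0439 -0.1144  0.012 ]
t 2.52 TCPstand [-0.0213 -0.1904  0.2499] slide [-0.0061  0.1198  0.0215] rot [ 0.0022 -0.0027  0.005 ] F [ 0.4  0.3 -0.7]
```

Request:
servo_tool(
  deltas=[
    {"slide":[-0.002,0.03,0.01],"rotation":[0,0,0]},
    {"slide":[-0.004,0.07,0.02],"rotation":[0,-0.003,0]},
    {"slide":[-0.006,0.1,0.0205],"rotation":[0.002,-0.003,0.005]},
    {"slide":[-0.006,0.119,0.0205],"rotation":[0.002,-0.003,0.005]},
    {"slide":[-0.006,0.119,0.0205],"rotation":[0.002,-0.003,0.005]},
    {"slide":[-0.006,0.119,0.0205],"rotation":[0.002,-0.003,0.005]},
  ],
)

```text
time_s: 3.02
ee_pos: [0.594, -0.164, 0.1305]
eef_rot: [0.469, -0.47, 0.53, -0.528]
force: [1.0, -0.2, 0.9]
grip_width: 0.0
```

```bash
cat >> h.py <<'E'
def look(tag,save=True):
    import pickle
    f=grab('wrist',tag);g=grab('scene',tag+'s')
    if save: pickle.dump((f,g),open(tag+'.pkl','wb'))
    return f,g
E
python3 - <<'E'
from h import *
f,g=look('p0');delta([0,-.147,.131])
o,d=ray(f,f['cx'],f['cy']+1e-6,True);print('cam',W2S(o))
A=cv2.resize(f['color'],None,fx=.8,fy=.8,interpolation=cv2.INTER_AREA)
B=cv2.resize(g['color'][175:260,260:360],None,fx=2.8,fy=2.8,interpolation=cv2.INTER_CUBIC)
C=np.zeros((320,792,3),np.uint8);C[:,:512]=A;C[:B.shape[0],512:]=B
cv2.imwrite('pics/p0c.png',C)
E
```

```text
t 3.12 TCPstand [ 1.000e-04 -1.843e-01  1.327e-01] slide [-0.0373  0.0017 -0.0001] rot [-0.0028  0.0017 -0.0001] F [0.3 0.5 0.4]
cam [-0.0019877  -0.09974639  0.20062452]
```

View pics/p0c.png

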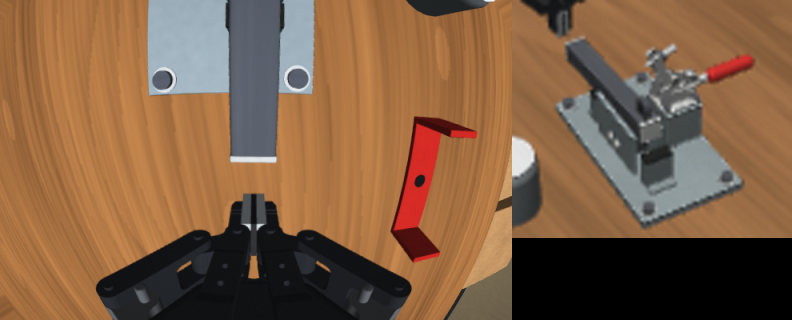

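Request:
servo_tool(
  deltas=[
    {"slide":[-0.012,0.001,0],"rotation":[0,0,0]},
    {"slide":[-0.024,0.001,0],"rotation":[0,0,0]},
    {"slide":[-0.029,0.001,0],"rotation":[0,0,0]},
    {"slide":[-0.033,0.001,0],"rotation":[0,0,0]},
    {"slide":[-0.036,0.001,0],"rotation":[0,0,0]},
    {"slide":[-0.039,0.001,0],"rotation":[0,0,0]},
    {"slide":[-0.039,0.001,0],"rotation":[0,0,0]},
    {"slide":[-0.039,0.001,0],"rotation":[0,0,0]},
  ],
)

```text
time_s: 3.78
ee_pos: [0.6008, -0.1293, 0.1339]
eef_rot: [-0.469, 0.468, -0.526, 0.532]
force: [-0.6, -7.0, 5.8]
grip_width: 0.002
```

```bash
cat >> h.py <<'E'
def edges(f,ys=(-.10,-.11,-.12,-.13,-.14),tag=''):
    """for several wrist rows: left/right edges of lever mapped on z=.085"""
    c=cv2.GaussianBlur(f['color'],(3,3),0).astype(int); m=(c[:,:,0]>c[:,:,2]-5)
    out=[]
    for v in range(2,240,1):
        # centre column where the lever (x=0) should be
        u0=int(round(proj(f,S2W([0,-.12,.08]),True)[0,0]))
        if not m[v,u0]: out.append((v,0,0));continue
        l=u0
        while l>0 and m[v,l]: l-=1
        r=u0
        while r<639 and m[v,r]: r+=1
        out.append((v,l+.5,r-.5))
    return out
E
python3 - <<'E'
from h import *
import pickle
for n in ('p0','p1'):
    f,g=look('p1') if n=='p1' else pickle.load(open('p0.pkl','rb'))
    for v,l,r in edges(f):
        if v%12==0 and r>l:
            a=W2S(atz(f,l,v,.085,True));b=W2S(atz(f,r,v,.085,True));print(n,v,l,r,'y',a[1].round(4),'w',(b-a)[0].round(4))
delta([0,-.14,.131])
E
```

```text
p0 12 185.5 391.5 y -0.0648 w 0.0786
p0 24 184.5 391.5 y -0.0698 w 0.0788
p0 36 184.5 391.5 y -0.0748 w 0.0787
p0 48 184.5 391.5 y -0.0797 w 0.0787
p0 60 184.5 391.5 y -0.0846 w 0.0788
p0 72 184.5 391.5 y -0.0894 w 0.0789
p0 84 184.5 390.5 y -0.0942 w 0.0788
p0 96 185.5 390.5 y -0.099 w 0.0787
p0 108 185.5 389.5 y -0.1037 w 0.0787
p0 120 287.5 346.5 y -0.1101 w 0.022
p0 132 287.5 346.5 y -0.1146 w 0.0221
p0 144 287.5 345.5 y -0.1192 w 0.0219
p0 156 288.5 345.5 y -0.1239 w 0.0217
p0 168 288.5 344.5 y -0.1286 w 0.0216
p0 180 288.5 344.5 y -0.1334 w 0.0218
p0 192 288.5 343.5 y -0.1383 w 0.0217
p1 12 140.5 384.5 y -0.025 w 0.099
p1 24 153.5 384.5 y -0.0317 w 0.0922
p1 36 180.5 384.5 y -0.039 w 0.0795
p1 48 180.5 384.5 y -0.044 w 0.0795
p1 60 180.5 384.5 y -0.049 w 0.0796
p1 72 180.5 383.5 y -0.0539 w 0.0794
p1 84 180.5 383.5 y -0.0588 w 0.0797
p1 96 181.5 383.5 y -0.0637 w 0.0796
p1 108 181.5 382.5 y -0.0686 w 0.0796
p1 120 182.5 382.5 y -0.0735 w 0.0797
p1 132 183.5 381.5 y -0.0785 w 0.0794
p1 144 184.5 381.5 y -0.0835 w 0.0796
p1 156 185.5 380.5 y -0.0885 w 0.0795
p1 168 186.5 379.5 y -0.0936 w 0.0795
p1 180 281.5 337.5 y -0.0993 w 0.0224
p1 192 282.5 336.5 y -0.1044 w 0.0219
p1 204 283.5 336.5 y -0.1096 w 0.0218
p1 216 284.5 336.5 y -0.115 w 0.0217
p1 228 284.5 335.5 y -0.1205 w 0.0216
t 3.88 TCPstand [ 0.0014 -0.1479  0.1339] slide [-0.0079  0.0028 -0.0014] rot [-0.0078  0.0005  0.004 ] F [-0.3 -7.1  5.3]
```

Request:
servo_tool(
  deltas=[
    {"slide":[-0.004,0.002,-0.001],"rotation":[-0.007,0,0.004]},
    {"slide":[-0.007,0.002,-0.001],"rotation":[-0.007,0,0.004]},
    {"slide":[-0.01,0.002,-0.001],"rotation":[-0.007,0,0.004]},
    {"slide":[-0.01,0.002,-0.001],"rotation":[-0.007,0,0.004]},
    {"slide":[-0.002,0.002,-0.001],"rotation":[-0.007,0,0.004]},
    {"slide":[0.002,0.002,-0.001],"rotation":[-0.007,0,0.004]},
    {"slide":[0.002,0.002,-0.001],"rotation":[-0.007,0,0.004]},
    {"slide":[0.002,0.002,-0.001],"rotation":[-0.007,0,0.004]},
  ],
)

```text
time_s: 4.55
ee_pos: [0.5995, -0.1304, 0.1317]
eef_rot: [0.469, -0.468, 0.53, -0.529]
force: [0.7, -0.5, 0.3]
grip_width: -0.004
```

```bash
cat >> h.py <<'E'
def width(f,z=.085,ver=True):
    c=cv2.GaussianBlur(f['color'],(3,3),0).astype(int); m=(c[:,:,0]>c[:,:,2]-5)&(c.sum(2)<400)
    u0=int(round(proj(f,S2W([0,-.10,.08]),True)[0,0])); res=[]
    for v in range(60,260):
        if not m[v,u0]: continue
        l=u0
        while l>0 and m[v,l]: l-=1
        r=u0
        while r<639 and m[v,r]: r+=1
        a=W2S(atz(f,l+.5,v,z,True));b=W2S(atz(f,r-.5,v,z,True));res.append((v,a[1],(b-a)[0]*1000,(a+b)[0]*500))
    return np.array(res)
def tailcheck(tag):
    f,g=look(tag); w=width(f); delta([0,-.14,.131])
    for r in w[::10]: print(r.round(4))
    return f,g
E
python3 - <<'E'
from h import *
import pickle
f,g=tailcheck('p2')
E
```

```text
t 4.65 TCPstand [ 0.0003 -0.1488  0.1315] slide [-0.0088  0.0006 -0.0002] rot [-0.0002  0.0016 -0.0009] F [ 0.4  0.1 -0.4]
[ 6.00000e+01 -5.32000e-02  2.43475e+01 -2.06450e+00]
[ 7.00000e+01 -5.71000e-02  2.43886e+01 -2.06420e+00]
[ 8.00000e+01 -6.08000e-02  2.74321e+01 -1.32090e+00]
[ 9.00000e+01 -6.46000e-02  2.75164e+01 -1.32050e+00]
[ 1.00000e+02 -6.84000e-02  2.72441e+01 -1.50870e+00]
[ 1.10000e+02 -7.22000e-02  2.35918e+01 -1.88420e+00]
[ 1.20000e+02 -7.61000e-02  2.37136e+01 -1.88850e+00]
[ 1.30000e+02 -7.99000e-02  2.38528e+01 -1.89390e+00]
[ 1.40000e+02 -8.37000e-02  2.36255e+01 -1.70810e+00]
[ 1.50000e+02 -8.76000e-02  2.37982e+01 -1.71420e+00]
[ 1.60000e+02 -9.16000e-02  2.32112e+01 -1.72050e+00]
[ 1.70000e+02 -9.56000e-02  2.22375e+01 -1.53130e+00]
[ 1.8000e+02 -9.9700e-02  2.2055e+01 -1.7361e+00]
[ 1.90000e+02 -1.03800e-01  2.18831e+01 -1.54590e+00]
[ 2.00000e+02 -1.08000e-01  2.21279e+01 -1.55480e+00]
[ 2.10000e+02 -1.12400e-01  2.15756e+01 -1.56420e+00]
[ 2.2000e+02 -1.1680e-01  2.1854e+01 -1.5752e+00]
[ 2.30000e+02 -1.21400e-01  2.17353e+01 -1.37700e+00]
[ 2.5100e+02 -1.3140e-01  1.1198e+01 -5.3250e-01]
```

Request:
servo_tool(
  deltas=[
    {"slide":[-0.007,0,0],"rotation":[0,0,0]},
    {"slide":[-0.011,0,0],"rotation":[0,0,0]},
    {"slide":[-0.0155,0,0],"rotation":[0,0,0]},
    {"slide":[-0.0155,0,0],"rotation":[0,0,0]},
    {"slide":[-0.007,0,0],"rotation":[0,0,0]},
    {"slide":[-0.005,0,0],"rotation":[0,0,0]},
    {"slide":[-0.005,0,0],"rotation":[0,0,0]},
    {"slide":[-0.005,0,0],"rotation":[0,0,0]},
  ],
)

```text
time_s: 5.32
ee_pos: [0.6001, -0.1248, 0.1313]
eef_rot: [0.469, -0.469, 0.53, -0.529]
force: [0.3, -0.5, 0.6]
grip_width: -0.001
```

```bash
cat >> h.py <<'E'
def tailcheck(tag):
    f,g=look(tag); w=width(f); delta([0,-.14,.131])
    c=W2S(ray(f,100,100,True)[0])
    t=w[w[:,2]>19]; e=t[-1]; n=t[(t[:,1]<e[1]+.016)]; wd=np.median(n[:,2]); zt=c[2]-(c[2]-.085)*25/wd
    k=(c[2]-zt)/(c[2]-.085)
    print('tailedge y',round(c[1]+(e[1]-c[1])*k,4),'width',wd.round(2),'ztop near tail',round(zt,4),'xmid',n[:,3].mean().round(2))
    return f,g
E
python3 - <<'E'
from h import *
import pickle
tailcheck('p3')
E
```

```text
t 5.42 TCPstand [ 0.0002 -0.1432  0.1314] slide [-0.0032  0.0004 -0.0002] rot [ 0.0003  0.0021 -0.0016] F [-0.7  1.  -0.3]
tailedge y -0.1391 width 22.03 ztop near tail 0.0693 xmid -0.64
```

Request:
servo_tool(
  deltas=[
    {"slide":[-0.007,0,0],"rotation":[0,0,0]},
    {"slide":[-0.011,0,0],"rotation":[0,0,0]},
    {"slide":[-0.0155,0,0],"rotation":[0,0,0]},
    {"slide":[-0.0155,0,0],"rotation":[0,0,0]},
    {"slide":[-0.007,0,0],"rotation":[0,0,0]},
    {"slide":[-0.005,0,0],"rotation":[0,0,0]},
    {"slide":[-0.005,0,0],"rotation":[0,0,0]},
    {"slide":[-0.005,0,0],"rotation":[0,0,0]},
  ],
)

```text
time_s: 6.08
ee_pos: [0.6007, -0.1193, 0.1312]
eef_rot: [0.469, -0.469, 0.53, -0.528]
force: [-0.3, -0.2, 0.1]
grip_width: 0.001
```

```bash
cat >> h.py <<'E'
def tailcheck(tag):
    f,g=look(tag); w=width(f); delta([0,-.14,.131])
    c=W2S(ray(f,100,100,True)[0])
    j=np.where(np.diff(w[:,0])>1)[0]; j=[k for k in j if w[k,0]>200]; t=w[:j[0]+1] if len(j) else w
    e=t[-1]; n=t[(t[:,1]<e[1]+.025)&(t[:,1]<e[1]+.005)*0+(t[:,1]<e[1]+.02)&(t[:,1]>e[1]+.005)]; wd=np.median(n[:,2]); zt=c[2]-(c[2]-.085)*25/wd
    k=(c[2]-zt)/(c[2]-.085)
    print('tailedge v',e[0],'y',round(c[1]+(e[1]-c[1])*k,4),'width',wd.round(2),'ztop near tail',round(zt,4),'xmid',n[:,3].mean().round(2))
    return f,g
E
python3 - <<'E'
from h import *
import pickle
f,g=tailcheck('p4')
for r in width(f)[120::6]: print(r.round(4))
E
```

```text
t 6.18 TCPstand [ 1.000e-04 -1.376e-01  1.312e-01] slide [ 0.0024  0.0002 -0.0001] rot [ 0.0007  0.0025 -0.0024] F [ 0.1  0.4 -0.3]
tailedge v 229.0 y -0.1065 width 26.5 ztop near tail 0.0916 xmid -1.21
[ 1.80000e+02 -8.84000e-02  2.31617e+01 -9.64600e-01]
[ 1.86000e+02 -9.09000e-02  2.29053e+01 -7.63700e-01]
[ 1.92000e+02 -9.34000e-02  2.22519e+01 -7.60300e-01]
[ 1.98000e+02 -9.59000e-02  2.24002e+01 -7.56800e-01]
[ 2.04000e+02 -9.85000e-02  2.21513e+01 -5.50900e-01]
[ 2.10000e+02 -1.01100e-01  2.19046e+01 -7.49800e-01]
[ 2.16000e+02 -1.03700e-01  2.20707e+01 -7.46300e-01]
[ 2.22000e+02 -1.06400e-01  2.18311e+01 -5.35700e-01]
[ 2.28000e+02 -1.09100e-01  2.28459e+01 -5.30300e-01]
[ 2.48000e+02 -1.18600e-01  1.02469e+01 -7.26400e-01]
[ 2.54000e+02 -1.21600e-01  2.07272e+01 -7.22900e-01]
```

Request:
servo_tool(
  deltas=[
    {"slide":[-0.007,0,0],"rotation":[0,0,0]},
    {"slide":[-0.011,0,0],"rotation":[0,0,0]},
    {"slide":[-0.0155,0,0],"rotation":[0,0,0]},
    {"slide":[-0.0155,0,0],"rotation":[0,0,0]},
    {"slide":[-0.007,0,0],"rotation":[0,0,0]},
    {"slide":[-0.005,0,0],"rotation":[0,0,0]},
    {"slide":[-0.005,0,0],"rotation":[0,0,0]},
    {"slide":[-0.005,0,0],"rotation":[0,0,0]},
  ],
)

```text
time_s: 6.85
ee_pos: [0.6013, -0.1139, 0.1311]
eef_rot: [0.47, -0.468, 0.53, -0.528]
force: [-0.7, 0.0, -0.5]
grip_width: 0.003
```

```bash
cat >> h.py <<'E'
def tailcheck(tag):
    f,g=look(tag); w=width(f); delta([0,-.14,.131])
    c=W2S(ray(f,100,100,True)[0])
    j=[k for k in np.where(np.diff(w[:,0])>1)[0] if w[k,0]>200]; t=w[:j[0]+1] if len(j) else w
    e=t[-1]; n=t[(t[:,1]<e[1]+.015)&(t[:,1]>e[1]+.003)]; wd=np.median(n[:,2]); zt=c[2]-(c[2]-.085)*25/wd
    k=(c[2]-zt)/(c[2]-.085)
    print('tailedge v',e[0],'y',round(c[1]+(e[1]-c[1])*k,4),'width',wd.round(2),'ztop near tail',round(zt,4),'xmid',n[:,3].mean().round(2))
    return f,g
E
python3 - <<'E'
from h import *
f,g=tailcheck('p5')
E
```

```text
t 6.95 TCPstand [ 1.000e-04 -1.322e-01  1.311e-01] slide [ 0.0078  0.0001 -0.0001] rot [ 0.0009  0.0028 -0.0031] F [ 0.7 -0.2 -0.4]
tailedge v 232.0 y -0.1106 width 22.9 ztop near tail 0.0743 xmid -0.42
```

Request:
servo_tool(
  deltas=[
    {"slide":[-0.007,0,0],"rotation":[0,0,-0.003]},
    {"slide":[-0.011,0,0],"rotation":[0,0.003,-0.003]},
    {"slide":[-0.0155,0,0],"rotation":[0,0.003,-0.003]},
    {"slide":[-0.0155,0,0],"rotation":[0,0.003,-0.003]},
    {"slide":[-0.007,0,0],"rotation":[0,0.003,-0.003]},
    {"slide":[-0.005,0,0],"rotation":[0,0.003,-0.003]},
    {"slide":[-0.005,0,0],"rotation":[0,0.003,-0.003]},
    {"slide":[-0.005,0,0],"rotation":[0,0.003,-0.003]},
  ],
)

```text
time_s: 7.62
ee_pos: [0.6019, -0.109, 0.1311]
eef_rot: [0.468, -0.468, 0.53, -0.53]
force: [0.4, 0.2, -0.3]
grip_width: -0.0
```

```bash
python3 - <<'E'
from h import *
import pickle
f,g=tailcheck('p6')
a=[pickle.load(open(f'p{i}.pkl','rb'))[0]['color'][:280,220:420] for i in (4,5,6)]
b=[pickle.load(open(f'p{i}.pkl','rb'))[1]['color'][175:260,260:360] for i in (4,5,6)]
cv2.imwrite('pics/cmp6.png',np.vstack([np.hstack([cv2.resize(x,(200,280)) for x in a]),np.hstack([cv2.resize(x,(200,170),interpolation=cv2.INTER_CUBIC) for x in b])]))
E
```

```text
t 7.72 TCPstand [ 0.    -0.127  0.131] slide [ 0.013  0.    -0.   ] rot [ 0.001  -0.0003 -0.0005] F [-0.4  0.   0.4]
tailedge v 240.0 y -0.1026 width 25.74 ztop near tail 0.0883 xmid -0.29
```

View pics/cmp6.png

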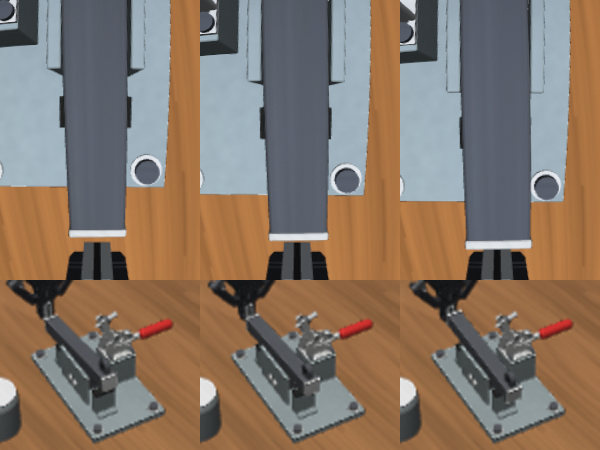

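Request:
servo_tool(
  deltas=[
    {"slide":[-0.005,0,0],"rotation":[0,0,0]},
    {"slide":[-0.008,0,0],"rotation":[0,0,0]},
    {"slide":[-0.0105,0,0],"rotation":[0,0,0]},
    {"slide":[-0.013,0,0],"rotation":[0,0,0]},
    {"slide":[-0.013,0,0],"rotation":[0,0,0]},
    {"slide":[-0.005,0,0],"rotation":[0,0,0]},
    {"slide":[0.01,0,0],"rotation":[0,0,0]},
    {"slide":[0.01,0,0],"rotation":[0,0,0]},
    {"slide":[0.01,0,0],"rotation":[0,0,0]},
  ],
)

```text
time_s: 8.47
ee_pos: [0.6006, -0.1195, 0.1312]
eef_rot: [0.468, -0.468, 0.531, -0.53]
force: [-0.4, 0.6, 0.4]
grip_width: 0.001
```

```bash
python3 - <<'E'
from h import *
import pickle
f,g=tailcheck('p7')
for i in (5,6):
    w=width(pickle.load(open(f'p{i}.pkl','rb'))[0]); print(i,[tuple(r[1:3].round(3)) for r in w[0:170:12]])
w=width(f);print(7,[tuple(r[1:3].round(3)) for r in w[0:170:12]])
E
```

```text
t 8.57 TCPstand [ 0.     -0.1365  0.131 ] slide [ 0.0035 -0.     -0.    ] rot [ 0.0012 -0.0003 -0.0014] F [-0.2 -0.2  0.4]
tailedge v 211.0 y -0.0999 width 26.0 ztop near tail 0.0895 xmid -0.21
5 [(np.float64(-0.037), np.float64(26.485)), (np.float64(-0.041), np.float64(26.539)), (np.float64(-0.046), np.float64(28.111)), (np.float64(-0.05), np.float64(24.482)), (np.float64(-0.055), np.float64(26.86)), (np.float64(-0.059), np.float64(27.022)), (np.float64(-0.064), np.float64(27.213)), (np.float64(-0.069), np.float64(24.362)), (np.float64(-0.073), np.float64(24.198)), (np.float64(-0.078), np.float64(24.446)), (np.float64(-0.083), np.float64(23.932)), (np.float64(-0.088), np.float64(24.231)), (np.float64(-0.093), np.float64(22.942)), (np.float64(-0.098), np.float64(22.872)), (np.float64(-0.104), np.float64(22.825))]
6 [(np.float64(-0.032), np.float64(26.435)), (np.float64(-0.036), np.float64(26.12)), (np.float64(-0.041), np.float64(26.574)), (np.float64(-0.045), np.float64(25.936)), (np.float64(-0.05), np.float64(26.069)), (np.float64(-0.055), np.float64(26.986)), (np.float64(-0.059), n
[... 243 characters left out ...]
0.088), np.float64(25.763)), (np.float64(-0.093), np.float64(25.328)), (np.float64(-0.099), np.float64(25.741))]
7 [(np.float64(-0.042), np.float64(26.453)), (np.float64(-0.047), np.float64(29.856)), (np.float64(-0.051), np.float64(25.847)), (np.float64(-0.056), np.float64(27.075)), (np.float64(-0.061), np.float64(27.214)), (np.float64(-0.065), np.float64(27.381)), (np.float64(-0.07), np.float64(26.434)), (np.float64(-0.074), np.float64(26.651)), (np.float64(-0.079), np.float64(26.51)), (np.float64(-0.084), np.float64(26.392)), (np.float64(-0.089), np.float64(26.695)), (np.float64(-0.094), np.float64(25.83)), (np.float64(-0.099), np.float64(25.779)), (np.float64(-0.119), np.float64(10.242))]
```

```bash
cat >> h.py <<'E'
GR=[[1,0,0],[0,0,-1],[0,1,0]]
def arc(th,r=.075,g=.054): a=th-.0873; return [-.0725-r*np.sin(a),0,.0758+r*np.cos(a)+g]
E
python3 - <<'E'
from h import *
delta([-.147,0,.22],GR); print(ctrl.get_state()['joint_pos'].round(2))
E
```

```text
t 8.57 TCPstand [ 0.     -0.1365  0.131 ] slide [-0.1365 -0.0886 -0.1472] rot [-2.0000e-04 -1.5711e+00 -2.0000e-03] F [-0.2 -0.2  0.4]
[-0.2   0.6   0.45  1.86 -0.36  0.77  0.32]
```

Request:
servo_tool(
  deltas=[
    {"slide":[0.01,-0.03,0],"rotation":[0,0,0]},
    {"slide":[0.01,-0.07,-0.01],"rotation":[0,-0.12,0]},
    {"slide":[0.01,-0.088,-0.04],"rotation":[0,-0.24,0]},
    {"slide":[0.01,-0.088,-0.075],"rotation":[0,-0.36,0]},
    {"slide":[0,-0.088,-0.11],"rotation":[0,-0.48,0]},
    {"slide":[-0.02,-0.088,-0.14],"rotation":[0,-0.6,0]},
    {"slide":[-0.05,-0.088,-0.147],"rotation":[0,-0.72,0]},
    {"slide":[-0.08,-0.088,-0.147],"rotation":[0,-0.84,0]},
    {"slide":[-0.1,-0.088,-0.147],"rotation":[0,-0.96,0]},
    {"slide":[-0.12,-0.088,-0.147],"rotation":[0,-1.08,0]},
    {"slide":[-0.136,-0.088,-0.147],"rotation":[0,-1.2,0]},
    {"slide":[-0.136,-0.088,-0.147],"rotation":[0,-1.32,0]},
    {"slide":[-0.136,-0.088,-0.147],"rotation":[0,-1.44,0]},
    {"slide":[-0.136,-0.088,-0.147],"rotation":[0,-1.571,-0.002]},
    {"slide":[-0.136,-0.088,-0.147],"rotation":[0,-1.571,-0.002]},
    {"slide":[-0.136,-0.088,-0.147],"rotation":[0,-1.571,-0.002]},
  ],
  jaw=0.3,
  squeeze=40,
)

```text
time_s: 9.9
ee_pos: [0.4716, 0.0354, 0.2194]
eef_rot: [0.706, -0.706, 0.044, -0.044]
force: [0.4, -0.5, -0.2]
grip_width: 0.702
```

```bash
python3 - <<'E'
from h import *
f,g=look('q0'); delta(arc(1.70),GR)
p=proj(f,S2W([-.1474,0,.0726]),True);print('grip proj',p, 'end',proj(f,S2W([-.167,0,.0726]),True))
A=cv2.resize(f['color'],None,fx=.8,fy=.8,interpolation=cv2.INTER_AREA)
B=cv2.resize(g['color'][175:260,260:360],None,fx=2.8,fy=2.8,interpolation=cv2.INTER_CUBIC)
C=np.zeros((320,792,3),np.uint8);C[:,:512]=A;C[:B.shape[0],512:]=B
cv2.imwrite('pics/q0c.png',C)
E
```

```text
t 10.0 TCPstand [-0.1469 -0.0004  0.2194] slide [-0.0006  0.0927  0.0003] rot [-0.0002 -0.0022  0.0001] F [ 0.7 -0.  -0.2]
grip proj [[317.26817129 206.23081549]] end [[317.22205902 181.19177305]]
```

View pics/q0c.png

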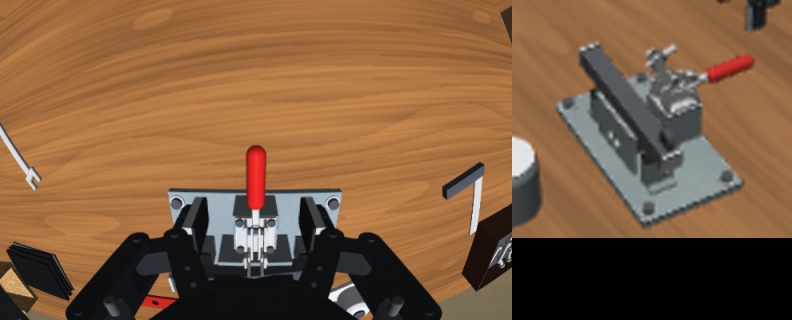

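Request:
servo_tool(
  deltas=[
    {"slide":[0,0.03,0],"rotation":[0,0,0]},
    {"slide":[0,0.06,0],"rotation":[0,0,0]},
    {"slide":[0,0.085,0],"rotation":[0,0,0]},
    {"slide":[-0.001,0.0925,0],"rotation":[0,-0.002,0]},
    {"slide":[-0.001,0.0925,0],"rotation":[0,-0.002,0]},
    {"slide":[-0.001,0.0925,0],"rotation":[0,-0.002,0]},
  ],
)

```text
time_s: 10.5
ee_pos: [0.471, 0.0353, 0.1273]
eef_rot: [0.706, -0.706, 0.043, -0.044]
force: [0.2, -0.1, 0.2]
grip_width: 0.699
```

Request:
servo_tool(
  deltas=[
    {"slide":[0,0,0],"rotation":[0,0,0]},
    {"slide":[0,0,0],"rotation":[0,0,0]},
    {"slide":[0,0,0],"rotation":[0,0,0]},
    {"slide":[0,0,0],"rotation":[0,0,0]},
    {"slide":[0,0,0],"rotation":[0,0,0]},
    {"slide":[0,0,0],"rotation":[0,0,0]},
    {"slide":[0,0,0],"rotation":[0,0,0]},
  ],
  jaw=1,
  squeeze=40,
)

```text
time_s: 11.08
ee_pos: [0.472, 0.0373, 0.1283]
eef_rot: [0.707, -0.705, 0.042, -0.044]
force: [0.3, 5.4, 0.1]
grip_width: 0.194
```

```bash
python3 - <<'E'
from h import *
delta(arc(1.70),GR)
for th in np.arange(1.6,-.31,-.1): print(round(th,1),(np.array(arc(th))-arc(1.7)).round(4)[[0,2]])
E
```

```text
t 11.08 TCPstand [-0.1468  0.0018  0.1283] slide [-0.0006  0.0016 -0.0018] rot [-0.0032 -0.0001  0.003 ] F [0.3 5.4 0.1]
1.6 [0.0001 0.0075]
1.5 [0.0009 0.0149]
1.4 [0.0024 0.0223]
1.3 [0.0047 0.0294]
1.2 [0.0077 0.0363]
1.1 [0.0113 0.0429]
1.0 [0.0156 0.049 ]
0.9 [0.0205 0.0547]
0.8 [0.0259 0.0599]
0.7 [0.0318 0.0645]
0.6 [0.0381 0.0685]
0.5 [0.0449 0.0718]
0.4 [0.0519 0.0745]
0.3 [0.0591 0.0765]
0.2 [0.0665 0.0777]
0.1 [0.074  0.0781]
-0.0 [0.0815 0.0779]
-0.1 [0.0889 0.0768]
-0.2 [0.0962 0.0751]
-0.3 [0.1033 0.0726]
```

Request:
servo_tool(
  deltas=[
    {"slide":[0,-0.007,0],"rotation":[0,0,0]},
    {"slide":[0,-0.014,0],"rotation":[0,0,0]},
    {"slide":[0.002,-0.021,0],"rotation":[0,0,0]},
    {"slide":[0.004,-0.028,0],"rotation":[0,0,0]},
    {"slide":[0.007,-0.035,0],"rotation":[0,0,0]},
    {"slide":[0.011,-0.0415,0],"rotation":[0,0,0]},
    {"slide":[0.015,-0.0475,0],"rotation":[0,0,0]},
    {"slide":[0.02,-0.053,0],"rotation":[0,0,0]},
    {"slide":[0.0255,-0.0585,0],"rotation":[0,0,0]},
    {"slide":[0.031,-0.063,0],"rotation":[0,0,0]},
    {"slide":[0.031,-0.063,0],"rotation":[0,0,0]},
    {"slide":[0.031,-0.063,0],"rotation":[0,0,0]},
  ],
)

```text
time_s: 12.08
ee_pos: [0.503, 0.0333, 0.1922]
eef_rot: [0.707, -0.705, 0.042, -0.045]
force: [-2.2, 2.4, 1.2]
grip_width: 0.198
```

```bash
python3 - <<'E'
from h import *
delta(arc(.7),GR);f,g=look('q1')
A=cv2.resize(f['color'],None,fx=.8,fy=.8,interpolation=cv2.INTER_AREA)
B=cv2.resize(g['color'][175:260,260:360],None,fx=2.8,fy=2.8,interpolation=cv2.INTER_CUBIC)
C=np.zeros((320,792,3),np.uint8);C[:,:512]=A;C[:B.shape[0],512:]=B
cv2.imwrite('pics/q1c.png',C)
E
```

```text
t 12.08 TCPstand [-0.1156  0.0017  0.1922] slide [-0.0001  0.001  -0.0017] rot [-0.0036 -0.0005  0.0036] F [-2.2  2.4  1.2]
```

View pics/q1c.png

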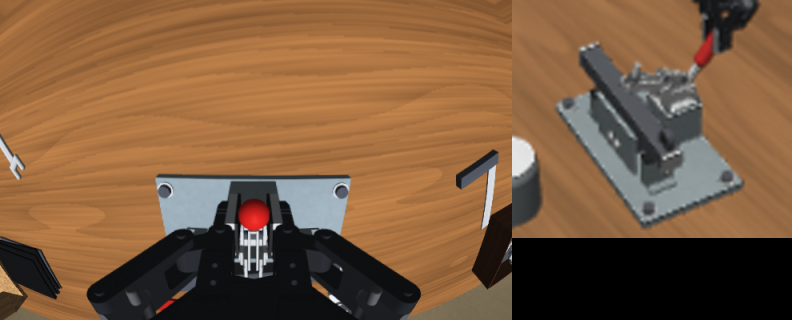

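Request:
servo_tool(
  deltas=[
    {"slide":[0.0065,-0.003,0],"rotation":[0,0,0]},
    {"slide":[0.013,-0.0065,0],"rotation":[0,0,0]},
    {"slide":[0.02,-0.009,0],"rotation":[0,0,0]},
    {"slide":[0.027,-0.011,0],"rotation":[0,0,0]},
    {"slide":[0.0345,-0.012,0],"rotation":[0,0,0]},
    {"slide":[0.042,-0.0125,0],"rotation":[0,0,0]},
    {"slide":[0.0497,-0.0125,0],"rotation":[0,0,0]},
    {"slide":[0.053,-0.0122,0],"rotation":[0,0,0]},
    {"slide":[0.053,-0.0122,0],"rotation":[0,0,0]},
    {"slide":[0.053,-0.0122,0],"rotation":[0,0,0]},
  ],
)

```text
time_s: 13.02
ee_pos: [0.5567, 0.026, 0.2052]
eef_rot: [0.707, -0.705, 0.041, -0.046]
force: [0.2, -0.5, 0.3]
grip_width: -0.002
```

```bash
python3 - <<'E'
from h import *
delta(arc(0),GR)
E
```

```text
t 13.02 TCPstand [-0.0613  0.0009  0.2052] slide [-0.0047  0.0007 -0.0009] rot [-0.003  -0.0005  0.0076] F [ 0.2 -0.5  0.3]
```

```bash
python3 - <<'E'
from h import *
f,g=look('q2')
for th in (0,.2,.4,.6,.8):
    e=np.array(arc(th,.095,0));print(th,proj(f,S2W(e),True).round(0),proj(g,S2W(e)).round(1))
A=cv2.resize(f['color'],None,fx=.8,fy=.8,interpolation=cv2.INTER_AREA)
B=cv2.resize(g['color'][175:260,260:360],None,fx=2.8,fy=2.8,interpolation=cv2.INTER_CUBIC)
C=np.zeros((320,792,3),np.uint8);C[:,:512]=A;C[:B.shape[0],512:]=B
cv2.imwrite('pics/q2c.png',C)
E
```

```text
0 [[315. 296.]] [[318.6 182.4]]
0.2 [[315. 258.]] [[323.8 180.7]]
0.4 [[315. 210.]] [[328.9 180. ]]
0.6 [[315. 161.]] [[333.5 180.4]]
0.8 [[315. 118.]] [[337.4 181.7]]
```

View pics/q2c.png

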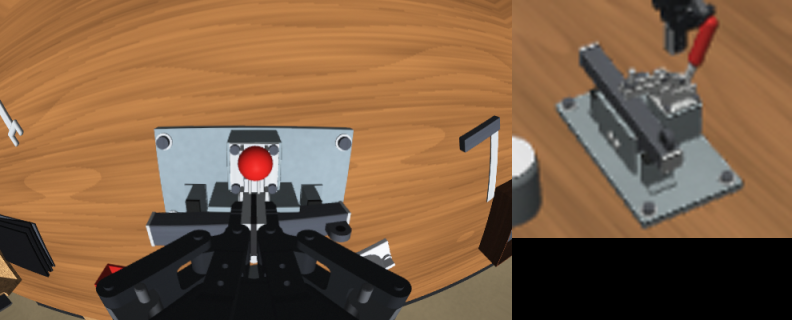

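Request:
servo_tool(
  deltas=[
    {"slide":[0,-0.03,0],"rotation":[0,0,0]},
    {"slide":[0,-0.058,0],"rotation":[0,0,0]},
    {"slide":[-0.01,-0.062,0],"rotation":[0,0,0]},
    {"slide":[-0.05,-0.062,0],"rotation":[0,0,0]},
    {"slide":[-0.09,-0.062,0],"rotation":[0,0,0.007]},
    {"slide":[-0.092,-0.05,0],"rotation":[0,0,0.007]},
    {"slide":[-0.092,-0.02,0],"rotation":[0,0,0.007]},
    {"slide":[-0.092,0,0],"rotation":[0,0,0.007]},
    {"slide":[-0.092,0,0],"rotation":[0,0,0.007]},
    {"slide":[-0.092,0,0],"rotation":[0,0,0.007]},
  ],
)

```text
time_s: 13.95
ee_pos: [0.4644, 0.0371, 0.2045]
eef_rot: [0.707, -0.705, 0.044, -0.043]
force: [0.7, -0.6, 0.9]
grip_width: 0.0
```

```bash
python3 - <<'E'
from h import *
delta([-.082,.0015,.206],GR)
E
```

```text
t 13.95 TCPstand [-0.1543  0.0007  0.2045] slide [ 0.0723 -0.0017  0.0008] rot [-0.0025 -0.0009 -0.0018] F [ 0.7 -0.6  0.9]
```

Request:
servo_tool(
  deltas=[
    {"slide":[0.02,-0.001,0.001],"rotation":[0,0,0]},
    {"slide":[0.03,-0.001,0.001],"rotation":[0,0,0]},
    {"slide":[0.036,-0.001,0.001],"rotation":[0,0,0]},
    {"slide":[0.042,-0.001,0.001],"rotation":[0,0,0]},
    {"slide":[0.048,-0.001,0.001],"rotation":[0,0,0]},
    {"slide":[0.054,-0.001,0.001],"rotation":[0,0,0]},
    {"slide":[0.059,-0.001,0.001],"rotation":[0,0,0]},
    {"slide":[0.064,-0.001,0.001],"rotation":[0,0,0]},
    {"slide":[0.068,-0.001,0.001],"rotation":[0,0,0]},
    {"slide":[0.07,-0.001,0.001],"rotation":[0,0,0]},
    {"slide":[0.072,-0.001,0.001],"rotation":[0,0,0]},
    {"slide":[0.072,-0.001,0.001],"rotation":[0,0,0]},
  ],
)

```text
time_s: 14.95
ee_pos: [0.532, 0.0298, 0.2049]
eef_rot: [0.707, -0.705, 0.048, -0.039]
force: [-14.2, 0.6, 11.8]
grip_width: 0.002
```

```bash
cat >> h.py <<'E'
def redtop(f,wrist=True):
    c=f['color'].astype(int);m=((c[:,:,2]>120)&(c[:,:,1]<70)&(c[:,:,0]<70)).astype(np.uint8)
    n,l,s,ce=cv2.connectedComponentsWithStats(m)
    for i in range(1,n):
        if s[i,4]>15: print('red blob',s[i],ce[i].round(1))
E
python3 - <<'E'
from h import *
delta([-.082,.0015,.206],GR)
f,g=look('q3');redtop(f)
for th in (0,.1,.2,.3): print(th,proj(f,S2W(np.array(arc(th,.095,0))),True).round(0),proj(g,S2W(np.array(arc(th,.095,0)))).round(0))
redtop(g)
E
```

```text
t 14.95 TCPstand [-0.0863  0.0017  0.2049] slide [ 0.0043 -0.0012 -0.0002] rot [-0.0017 -0.0005 -0.0138] F [-14.2   0.6  11.8]
red blob [311 320  12  23 218] [316.6 331.8]
red blob [124 372  10  16  18] [128.1 379.2]
0 [[314. 339.]] [[319. 182.]]
0.1 [[314. 325.]] [[321. 181.]]
0.2 [[314. 308.]] [[324. 181.]]
0.3 [[314. 289.]] [[326. 180.]]
red blob [259  13  18   5  58] [267.6  14.9]
red blob [179  26  19   7  78] [187.9  29.3]
red blob [ 80  44  20   8 108] [88.9 47.4]
red blob [248  85  12   5  45] [253.7  87.2]
red blob [549  99  48  24 560] [574.5 109.7]
red blob [604 115  36  27 529] [623.  127.3]
red blob [523 175  36  21 231] [541.8 184.2]
red blob [317 183   5   4  17] [319.1 184.4]
red blob [567 195  22  14 145] [577.3 201.8]
red blob [222 201  21  22 157] [230.2 209.6]
```

Request:
servo_tool(
  deltas=[
    {"slide":[0.002,0,0],"rotation":[0,0,0]},
    {"slide":[-0.015,0,0],"rotation":[0,0,0]},
    {"slide":[-0.03,-0.01,0],"rotation":[0,0,0]},
    {"slide":[-0.03,-0.04,0],"rotation":[0,0,0]},
    {"slide":[-0.03,-0.06,0],"rotation":[0,0,0]},
    {"slide":[-0.03,-0.06,0],"rotation":[0,0,0]},
  ],
)

```text
time_s: 15.55
ee_pos: [0.5058, 0.0333, 0.2695]
eef_rot: [0.707, -0.704, 0.045, -0.042]
force: [0.1, 0.2, 0.4]
grip_width: -0.002
```

```bash
python3 - <<'E'
from h import *
delta([-.03,.0015,.26],GR)
f,g=look('q4');redtop(f)
for th in (0,.05,.1,.2,.3): print(th,proj(f,S2W(np.array(arc(th,.09,0))),True).round(0),proj(g,S2W(np.array(arc(th,.09,0)))).round(0))
A=cv2.resize(f['color'],None,fx=.8,fy=.8,interpolation=cv2.INTER_AREA)
B=cv2.resize(g['color'][175:260,260:360],None,fx=2.8,fy=2.8,interpolation=cv2.INTER_CUBIC)
C=np.zeros((320,792,3),np.uint8);C[:,:512]=A;C[:B.shape[0],512:]=B
cv2.imwrite('pics/q4c.png',C)
E
```

```text
t 15.55 TCPstand [-0.1127  0.002   0.2695] slide [ 0.0827  0.0092 -0.0005] rot [-0.0043 -0.0006 -0.0035] F [0.1 0.2 0.4]
0 [[314. 294.]] [[319. 184.]]
0.05 [[314. 289.]] [[320. 183.]]
0.1 [[314. 284.]] [[321. 183.]]
0.2 [[314. 272.]] [[324. 182.]]
0.3 [[314. 260.]] [[326. 182.]]
```

View pics/q4c.png

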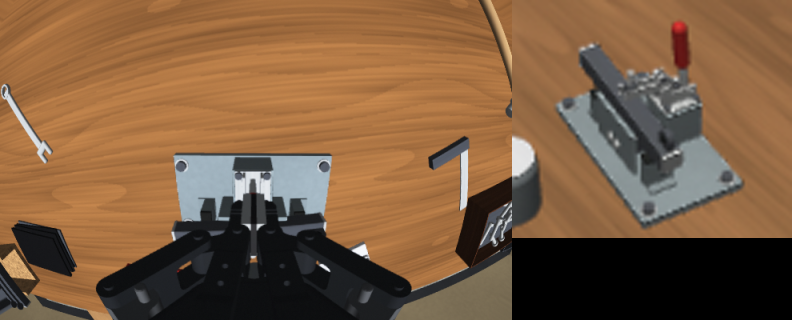

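```bash
python3 - <<'E'
from h import *
g=grab('scene');c=g['color'].astype(int)[175:215,305:345];m=(c[:,:,2]>90)&(c[:,:,1]<c[:,:,2]*.45)
v,u=np.nonzero(m);print('red',u.mean()+305,v.mean()+175,len(u))
for th in (0,.1,.2):print(th,proj(g,S2W(np.array(arc(th,.072,0)))).round(1))
w=grab('wrist')
delta([-.035,.0015,.2695],GR)
for th in np.r_[0,np.arange(.1,1.8,.1)]:
    a=th-.0873;r=.072;k=.005
    p=np.array([-.0725-r*np.sin(a)+k*np.cos(a)+.011,.0758+r*np.cos(a)+k*np.sin(a)+.073]);print(round(th,1),(p-[-.035,.215]).round(4),p.round(3))
E
```

```text
red 319.6081081081081 190.3108108108108 74
0 [[319.1 188. ]]
0.1 [[321.1 187.3]]
0.2 [[323.1 186.7]]
t 15.75 TCPstand [-0.1157  0.0015  0.2644] slide [ 0.0806 -0.0062  0.0001] rot [-0.0013 -0.0005 -0.0142] F [ 0.4 -0.3  0.5]
0.0 [-0.0152  0.0051] [-0.05  0.22]
0.1 [-0.0224  0.0059] [-0.057  0.221]
0.2 [-0.0296  0.0059] [-0.065  0.221]
0.3 [-0.0368  0.0052] [-0.072  0.22 ]
0.4 [-0.0439  0.0038] [-0.079  0.219]
0.5 [-0.0508  0.0018] [-0.086  0.217]
0.6 [-0.0575 -0.001 ] [-0.092  0.214]
0.7 [-0.0638 -0.0044] [-0.099  0.211]
0.8 [-0.0698 -0.0085] [-0.105  0.207]
0.9 [-0.0753 -0.0131] [-0.11   0.202]
1.0 [-0.0804 -0.0182] [-0.115  0.197]
1.1 [-0.0849 -0.0238] [-0.12   0.191]
1.2 [-0.0889 -0.0299] [-0.124  0.185]
1.3 [-0.0922 -0.0363] [-0.127  0.179]
1.4 [-0.0948 -0.043 ] [-0.13   0.172]
1.5 [-0.0968 -0.0499] [-0.132  0.165]
1.6 [-0.0981 -0.057 ] [-0.133  0.158]
1.7 [-0.0986 -0.0642] [-0.134  0.151]
```

Request:
servo_tool(
  deltas=[
    {"slide":[0,-0.012,0],"rotation":[0,0,0]},
    {"slide":[0.04,-0.012,0],"rotation":[0,0,-0.014]},
    {"slide":[0.08,-0.012,0],"rotation":[0,0,-0.014]},
    {"slide":[0.084,-0.01,0],"rotation":[0,0,-0.014]},
    {"slide":[0.084,0.02,0],"rotation":[0,0,-0.014]},
    {"slide":[0.084,0.049,0],"rotation":[0,0,-0.014]},
    {"slide":[0.084,0.049,0],"rotation":[0,0,-0.014]},
    {"slide":[0.084,0.049,0],"rotation":[0,0,-0.014]},
  ],
)

```text
time_s: 16.42
ee_pos: [0.5843, 0.0229, 0.212]
eef_rot: [0.706, -0.706, 0.045, -0.041]
force: [0.3, -0.2, 1.3]
grip_width: 0.003
```

```bash
python3 - <<'E'
from h import *
delta([-.035,.0015,.215],GR)
E
```

```text
t 16.42 TCPstand [-0.0336  0.0012  0.212 ] slide [-0.0014 -0.003   0.0003] rot [ 0.0002 -0.0006 -0.0054] F [ 0.3 -0.2  1.3]
```

Request:
servo_tool(
  deltas=[
    {"slide":[-0.014,-0.003,0],"rotation":[0,0,0]},
    {"slide":[-0.02,-0.004,0],"rotation":[0,0,0]},
    {"slide":[-0.026,-0.006,0],"rotation":[0,0,0]},
    {"slide":[-0.031,-0.006,0],"rotation":[0,0,0]},
    {"slide":[-0.038,-0.006,0],"rotation":[0,0,0]},
    {"slide":[-0.045,-0.006,0],"rotation":[0,0,0]},
    {"slide":[-0.052,-0.005,0],"rotation":[0,0,0]},
    {"slide":[-0.059,-0.002,0],"rotation":[0,0,0]},
    {"slide":[-0.065,0.0015,0],"rotation":[0,0,0]},
    {"slide":[-0.071,0.0055,0],"rotation":[0,0,0]},
    {"slide":[-0.0765,0.01,0],"rotation":[0,0,0]},
    {"slide":[-0.082,0.015,0],"rotation":[0,0,0]},
    {"slide":[-0.0863,0.021,0],"rotation":[0,0,0]},
    {"slide":[-0.0863,0.021,0],"rotation":[0,0,0]},
  ],
)

```text
time_s: 17.58
ee_pos: [0.4964, 0.0335, 0.1898]
eef_rot: [-0.706, 0.706, -0.047, 0.04]
force: [0.6, 0.4, 0.4]
grip_width: -0.0
```

```bash
python3 - <<'E'
from h import *
delta([-.134,.0015,.150],GR)
f,g=look('q5');redtop(f)
for th in (0.7,.9,1.0,1.1,1.2): print(th,proj(f,S2W(np.array(arc(th,.095,0))),True).round(0))
E
```

```text
t 17.58 TCPstand [-0.1221  0.001   0.1898] slide [-0.0115  0.0399  0.0005] rot [ 0.0013 -0.0002 -0.0097] F [0.6 0.4 0.4]
red blob [ 302  191   35   60 1613] [319.6 217.5]
red blob [130 394   6   6  16] [132.2 396.8]
0.7 [[315. 291.]]
0.9 [[315. 248.]]
1.0 [[315. 228.]]
1.1 [[316. 211.]]
1.2 [[316. 196.]]
```

Handle is swung to about 1.15. Continue pressing it down to the stop.

Request:
servo_tool(
  deltas=[
    {"slide":[-0.003,0.006,0],"rotation":[0,0,0]},
    {"slide":[-0.006,0.012,0],"rotation":[0,0,0]},
    {"slide":[-0.008,0.019,0],"rotation":[0,0,0]},
    {"slide":[-0.01,0.026,0],"rotation":[0,0,0]},
    {"slide":[-0.011,0.033,0],"rotation":[0,0,0]},
    {"slide":[-0.0115,0.038,0],"rotation":[0,0,0]},
    {"slide":[-0.0115,0.041,0],"rotation":[0,0,0]},
    {"slide":[-0.0115,0.041,0],"rotation":[0,0,0]},
  ],
)

```text
time_s: 18.35
ee_pos: [0.4862, 0.0349, 0.1541]
eef_rot: [0.706, -0.705, 0.047, -0.04]
force: [-13.8, -1.0, 49.0]
grip_width: 0.001
```

```bash
python3 - <<'E'
from h import *
delta([-.134,.0015,.150],GR)
f=grab('wrist');redtop(f)
for th in (1.4,1.5,1.6,1.7): print(th,proj(f,S2W(np.array(arc(th,.095,0))),True).round(0))
E
```

```text
t 18.35 TCPstand [-0.1324  0.0012  0.1541] slide [-0.0016  0.0041  0.0003] rot [-0.0004 -0.001  -0.0092] F [-13.8  -1.   49. ]
red blob [ 302  192   34   60 1623] [318.9 219. ]
1.4 [[315. 216.]]
1.5 [[315. 205.]]
1.6 [[315. 196.]]
1.7 [[315. 190.]]
```

Request:
servo_tool(
  deltas=[
    {"slide":[0,-0.008,0],"rotation":[0,0,0]},
    {"slide":[-0.005,-0.03,0],"rotation":[0,0,0]},
    {"slide":[-0.02,-0.06,0],"rotation":[0,0,0]},
    {"slide":[-0.02,-0.1,0],"rotation":[0,0,0]},
    {"slide":[-0.02,-0.14,0],"rotation":[0,0,0]},
    {"slide":[-0.02,-0.16,0],"rotation":[0,0,0]},
    {"slide":[-0.02,-0.16,0],"rotation":[0,0,0]},
    {"slide":[-0.02,-0.16,0],"rotation":[0,0,0]},
  ],
)

```text
time_s: 19.07
ee_pos: [0.4679, 0.0371, 0.3146]
eef_rot: [0.706, -0.705, 0.046, -0.041]
force: [-0.3, 0.1, -0.7]
grip_width: -0.002
```

```bash
python3 - <<'E'
from h import *
import pickle
s=ctrl.get_state();print(s['time_s'],s['ee_pos'],s['force'])
f,g=look('z0');b=grab('top')
redtop(f)
for th in (1.4,1.5,1.6,1.7): print(th,proj(f,S2W(np.array(arc(th,.095,0))),True).round(0),proj(g,S2W(np.array(arc(th,.095,0)))).round(1))
q=pickle.load(open('q0.pkl','rb'))[1]
ex=lambda i:cv2.resize(i['color'][170:260,255:360],None,fx=3.7,fy=3.7,interpolation=cv2.INTER_CUBIC)
d=cv2.absdiff(cv2.imread('pics/t0.png'),b['color'])
cv2.imwrite('pics/z0c.png',np.vstack([np.hstack([ex(q),ex(g)]),cv2.resize(np.hstack([b['color'][90:300,80:600]]),(776,313))[:260]])) 
dd=cv2.absdiff(q['color'],g['color']).sum(2)[170:260,255:360];print('diff',(dd>60).sum())
d=d.sum(2)>70;n,l,st,ce=cv2.connectedComponentsWithStats(d.astype(np.uint8));print([(*st[i],) for i in range(1,n) if st[i,4]>12])
E
```

```text
19.0667 [0.46787435 0.03709547 0.31464473] [-0.32283086  0.1007828  -0.7326428 ]
red blob [309 159  18  60 945] [317.4 188.7]
1.4 [[316. 169.]] [[344.5 190.6]]
1.5 [[316. 165.]] [[344.9 192.6]]
1.6 [[316. 162.]] [[345.  194.7]]
1.7 [[316. 159.]] [[344.9 196.9]]
diff 309
[(np.int32(309), np.int32(183), np.int32(7), np.int32(8), np.int32(47)), (np.int32(320), np.int32(185), np.int32(3), np.int32(7), np.int32(17)), (np.int32(355), np.int32(189), np.int32(21), np.int32(8), np.int32(105)), (np.int32(313), np.int32(207), np.int32(72), np.int32(193), np.int32(5199)), (np.int32(89), np.int32(315), np.int32(251), np.int32(85), np.int32(8405)), (np.int32(328), np.int32(341), np.int32(38), np.int32(23), np.int32(272)), (np.int32(335), np.int32(353), np.int32(9), np.int32(4), np.int32(18))]
```

View pics/z0c.png

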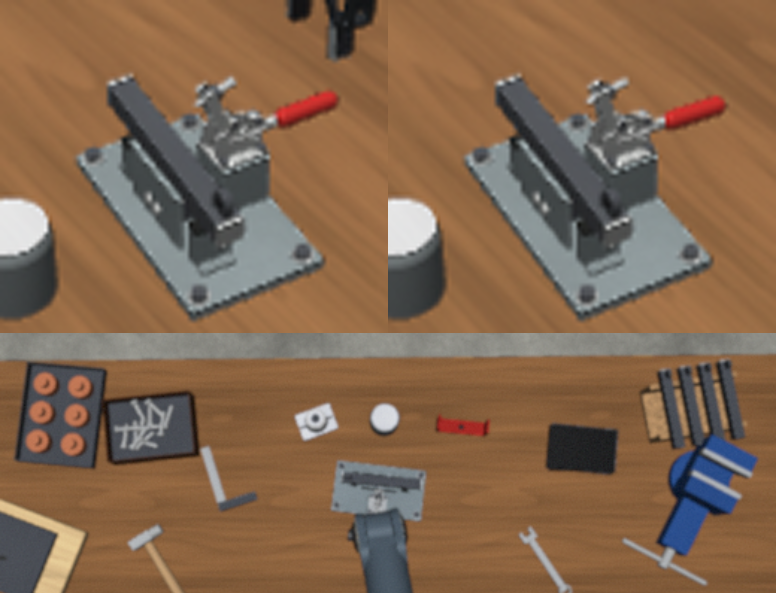

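```bash
python3 - <<'E'
from h import *
import pickle
f,g=pickle.load(open('z0.pkl','rb'))
for yt in (-.105,-.108):
  for n,th,piv in (('lean in',.091,-.006),('level',0,0),('over',-.091,.006)):
    P=[S2W([x,piv+(y-piv),.085+(y-piv)*th]) for x,y in ((.0125,yt),(-.0125,yt),(-.0125,yt+.2),(.0125,yt+.2))]
    print(yt,n,proj(g,P).round(1).tolist())
E
```

```text
-0.105 lean in [[283.2, 195.6], [289.9, 193.3], [319.4, 223.8], [312.2, 226.5]]
-0.105 level [[283.1, 193.5], [289.8, 191.2], [319.4, 226.0], [312.3, 228.8]]
-0.105 over [[283.0, 191.1], [289.6, 188.9], [319.4, 228.0], [312.3, 230.7]]
-0.108 lean in [[282.9, 195.2], [289.5, 192.9], [318.9, 223.3], [311.8, 226.0]]
-0.108 level [[282.7, 193.0], [289.4, 190.8], [318.9, 225.4], [311.8, 228.2]]
-0.108 over [[282.6, 190.6], [289.2, 188.3], [318.9, 227.3], [311.8, 230.1]]
```

```bash
python3 - <<'E'
from h import *
import pickle
f,g=pickle.load(open('z0.pkl','rb'))
s0=cv2.imread('pics/s0.png');z=g['color'];k=8
def mt(c,h):
    u,v=np.round(c).astype(int);T=s0[v-h:v+h,u-h:u+h];S=z[v-22:v+28,u-22:u+40]
    T,S=[cv2.resize(i,None,fx=k,fy=k,interpolation=cv2.INTER_CUBIC) for i in(T,S)]
    r=cv2.matchTemplate(S,T,cv2.TM_CCOEFF_NORMED);_,m,_,p=cv2.minMaxLoc(r);return np.array(p)/k-(22-h),round(m,3)
def P(y,th,piv,yt): return proj(g,S2W([0,y+yt,.0725+(y+yt-piv)*th]))[0]
y0=-.146
ct,cl=P(0,.091,-.006,y0),P(.2,.091,-.006,y0)
for h in (4,5,6,7): print(h,'tail',mt(ct,h),'lug',mt(cl,h))
for yt in (-.102,-.105,-.108):
  for n,th,piv in (('lean',.091,-.006),('level',0,0),('over',-.091,.006)):
    print(yt,n,'tail',(P(0,th,piv,yt)-ct).round(1),'lug',(P(.2,th,piv,yt)-cl).round(1))
E
```

```text
4 tail (array([4.875, 2.125]), 0.892) lug (array([ 7.375, 11.75 ]), 0.611)
5 tail (array([4.875, 2.125]), 0.909) lug (array([11.   , -6.375]), 0.508)
6 tail (array([4.875, 2.125]), 0.919) lug (array([11.5, -6.5]), 0.515)
7 tail (array([4.75, 2.25]), 0.931) lug (array([0., 0.]), 0.499)
-0.102 lean tail [5.6 5.9] lug [7.  7.4]
-0.102 level tail [5.5 3.9] lug [7.  9.7]
-0.102 over tail [5.4 1.6] lug [ 7.  11.7]
-0.105 lean tail [5.2 5.5] lug [6.5 6.9]
-0.105 level tail [5.1 3.4] lug [6.5 9.1]
-0.105 over tail [5.  1.1] lug [ 6.5 11. ]
-0.108 lean tail [4.8 5.1] lug [6.  6.4]
-0.108 level tail [4.7 3. ] lug [6.  8.5]
-0.108 over tail [4.6 0.6] lug [ 6.  10.4]
```

```bash
cat > fit.py <<'E'
from h import *
import pickle
from scipy.optimize import least_squares
def fitlev(f,vmin=5,vmax=225):
    im=cv2.GaussianBlur(f['color'],(0,0),1).astype(float);G=np.abs(cv2.Sobel(im,cv2.CV_64F,1,0,ksize=3)).sum(2)
    obs=[]
    pr=proj(f,[S2W([s*.0125,y,.08]) for s in(-1,1) for y in np.arange(-.14,.02,.002)],True);n=len(pr)//2
    for i,s in enumerate((-1,1)):
        q=pr[i*n:(i+1)*n];o=np.argsort(q[:,1])
        for v in range(vmin,vmax,2):
            u=np.interp(v,q[o,1],q[o,0]);a=int(u)-7;g=G[v,a:a+15];j=g.argmax()
            if 0<j<14 and g[j]>60:
                d=(g[j-1]-g[j+1])/(2*(g[j-1]-2*g[j]+g[j+1]));obs.append((s,*ray(f,a+j+d,v,True)))
    t=np.radians(ST['yaw']);Rz=np.array([[np.cos(t),np.sin(t),0],[-np.sin(t),np.cos(t),0],[0,0,1]])
    O=np.array([W2S(o) for _,o,_ in obs]);D=np.array([Rz@d for _,_,d in obs]);S=np.array([s for s,_,_ in obs])
    def res(p):
        x0,yw,z0,th=p;k=(z0+th*O[:,1]-O[:,2])/(D[:,2]-th*D[:,1]);P=O+k[:,None]*D
        return (P[:,0]-x0-yw*P[:,1]-S*.0125)*1000
    r=least_squares(res,[0,0,.08,0],loss='soft_l1',f_scale=.3,x_scale=[1e-3,1e-2,1e-3,1e-2]);return r.x,np.median(np.abs(res(r.x))),len(S),P_range(O)
def P_range(O): return 0
if __name__=='__main__':
    for n in ('p0','p2','p3','p4','p5','p6','p7'):
        f=pickle.load(open(n+'.pkl','rb'))[0]
        x,r,m,_=fitlev(f,vmax=200);print(n,x.round(4),r.round(3),m,'z at -0.09',round(x[2]-.09*x[3],4))
E
python3 fit.py
```

```text
p0 [-0.0002  0.0158  0.0965  0.1837] 0.144 163 z at -0.09 0.08
p2 [-0.001   0.0071  0.0996  0.2349] 0.112 176 z at -0.09 0.0785
p3 [-0.0012 -0.0006  0.0979  0.2224] 0.135 178 z at -0.09 0.0779
p4 [-0.0014 -0.0061  0.0964  0.2098] 0.118 176 z at -0.09 0.0775
p5 [-0.0015 -0.011   0.094   0.1447] 0.163 187 z at -0.09 0.081
p6 [-0.0015 -0.0115  0.0897 -0.0228] 0.074 181 z at -0.09 0.0918
p7 [-0.0017 -0.0151  0.0888 -0.0452] 0.102 188 z at -0.09 0.0928
```

```bash
python3 - <<'E'
from h import *
delta([.085,0,.27],GR)
E
```

```text
t 19.22 TCPstand [-0.1519  0.0009  0.3124] slide [ 0.2374  0.0395 -0.0006] rot [ 0.0008 -0.0009 -0.0122] F [-0.1  1.  -0.8]
```

Request:
servo_tool(
  deltas=[
    {"slide":[0.035,0,0],"rotation":[0,0,-0.012]},
    {"slide":[0.07,0,0],"rotation":[0,0,-0.012]},
    {"slide":[0.105,0,0],"rotation":[0,0,-0.012]},
    {"slide":[0.14,0,0],"rotation":[0,0,-0.012]},
    {"slide":[0.175,0,0],"rotation":[0,0,-0.012]},
    {"slide":[0.21,0.02,0],"rotation":[0,0,-0.012]},
    {"slide":[0.237,0.0395,0],"rotation":[0,0,-0.012]},
    {"slide":[0.237,0.0395,0],"rotation":[0,0,-0.012]},
    {"slide":[0.237,0.0395,0],"rotation":[0,0,-0.012]},
    {"slide":[0.237,0.0395,0],"rotation":[0,0,-0.012]},
  ],
)

```text
time_s: 20.05
ee_pos: [0.7007, 0.0079, 0.2685]
eef_rot: [-0.705, 0.706, -0.045, 0.042]
force: [-0.3, 0.2, 0.4]
grip_width: -0.001
```

```bash
cat > prof.py <<'E'
from h import *
import sys,pickle
def prof(f):
    # rectify: for stand y columns, sample along x on plane z=.085 ; print dark/edge transitions
    im=cv2.GaussianBlur(f['color'],(0,0),.7)
    xs=np.arange(-.035,.03501,.0005);out={}
    for y in (-.12,-.11,-.107,-.104,-.101,-.098,-.09,-.08,-.07,.07,.08,.085,.09,.095,.1):
        p=proj(f,[S2W([x,y,.085]) for x in xs],True).astype(np.float32)
        l=cv2.remap(im,p[:,0].reshape(1,-1),p[:,1].reshape(1,-1),cv2.INTER_CUBIC)[0].astype(int)
        g=np.abs(np.gradient(l.astype(float),axis=0)).sum(1)
        pk=[i for i in range(2,len(xs)-2) if g[i]>25 and g[i]==g[i-2:i+3].max()]
        print(y,[(round(xs[i]*1000,1),int(g[i])) for i in pk], l[70].tolist())
if __name__=='__main__':
    n=sys.argv[1]
    f=grab('wrist',n);pickle.dump(f,open(n+'.pkl','wb'));print('cam',W2S(ray(f,100,100,True)[0]).round(4));prof(f)
    delta([.085,0,.2],GR)
E
python3 prof.py v0
```

```text
cam [-5.000e-04  3.000e-04  3.389e-01]
-0.12 [] [72, 125, 184]
-0.11 [] [72, 123, 183]
-0.107 [] [80, 128, 184]
-0.104 [(np.float64(-13.0), 70), (np.float64(13.5), 68)] [234, 229, 224]
-0.101 [(np.float64(-13.0), 39), (np.float64(13.0), 41)] [114, 102, 97]
-0.098 [(np.float64(-13.0), 42), (np.float64(13.0), 42)] [108, 94, 88]
-0.09 [(np.float64(-13.0), 40), (np.float64(13.0), 37)] [108, 95, 89]
-0.08 [(np.float64(-13.5), 68), (np.float64(12.5), 60), (np.float64(15.5), 37), (np.float64(18.0), 103), (np.float64(29.5), 88), (np.float64(33.5), 47)] [108, 96, 89]
-0.07 [(np.float64(-13.5), 70), (np.float64(12.5), 77), (np.float64(33.5), 72)] [109, 95, 90]
0.07 [(np.float64(-15.5), 78), (np.float64(9.5), 62)] [91, 80, 75]
0.08 [(np.float64(-15.5), 76), (np.float64(-15.0), 76), (np.float64(-7.5), 25), (np.float64(9.0), 59), (np.float64(17.0), 43), (np.float64(19.0), 102), (np.float64(30.5), 102), (np.float64(32.5), 32)] [77, 69, 65]
0.085 [(np.float64(-15.0), 66), (np.float64(9.5), 53), (np.float64(17.5), 29), (np.float64(20.0), 98), (np.float64(30.5), 79)] [97, 86, 81]
0.09 [(np.float64(-16.0), 55), (np.float64(9.0), 26), (np.float64(10.5), 25)] [105, 91, 86]
0.095 [(np.float64(-15.5), 37), (np.float64(-7.5), 66), (np.float64(0.5), 77), (np.float64(9.0), 48)] [109, 102, 100]
0.1 [] [73, 125, 185]
t 20.1 TCPstand [0.0838 0.0006 0.2699] slide [ 0.0012  0.0699 -0.0006] rot [ 0.0008 -0.0008 -0.0011] F [-0.2  0.5  0.6]
```

Request:
servo_tool(
  deltas=[
    {"slide":[0,0.03,0],"rotation":[0,0,0]},
    {"slide":[0,0.06,0],"rotation":[0,0,0]},
    {"slide":[0,0.075,0],"rotation":[0,0,0]},
    {"slide":[0,0.075,0],"rotation":[0,0,0]},
    {"slide":[0,0.075,0],"rotation":[0,0,0]},
  ],
)

```text
time_s: 20.52
ee_pos: [0.7001, 0.0082, 0.1959]
eef_rot: [-0.706, 0.706, -0.044, 0.043]
force: [0.2, 0.0, 0.6]
grip_width: -0.001
```

```bash
python3 prof.py v1
```

```text
cam [-0.0013  0.0005  0.2661]
-0.12 [] [73, 128, 187]
-0.11 [] [74, 128, 189]
-0.107 [(np.float64(-13.5), 77), (np.float64(13.5), 44)] [191, 201, 211]
-0.104 [(np.float64(-13.0), 48), (np.float64(13.5), 68)] [193, 188, 184]
-0.101 [(np.float64(-13.5), 68), (np.float64(13.0), 54)] [110, 97, 91]
-0.098 [(np.float64(-13.5), 51), (np.float64(13.0), 52)] [110, 97, 91]
-0.09 [(np.float64(-13.5), 58), (np.float64(12.5), 49)] [110, 97, 91]
-0.08 [(np.float64(-13.5), 95), (np.float64(12.5), 69), (np.float64(19.0), 50), (np.float64(25.0), 38), (np.float64(30.5), 56)] [111, 99, 92]
-0.07 [(np.float64(-13.5), 88), (np.float64(12.5), 85), (np.float64(15.5), 60), (np.float64(17.5), 160), (np.float64(20.0), 29), (np.float64(25.5), 129), (np.float64(28.0), 45), (np.float64(30.5), 62)] [112, 98, 92]
0.07 [(np.float64(-15.0), 108), (np.float64(-7.0), 46), (np.float64(1.0), 40), (np.float64(9.0), 110), (np.float64(15.5), 31), (np.float64(17.0), 64), (np.float64(19.5), 87), (np.float64(25.0), 90), (np.float64(27.5), 45), (np.float64(31.5), 73)] [65, 58, 55]
0.08 [(np.float64(-15.0), 105), (np.float64(-7.5), 35), (np.float64(1.0), 38), (np.float64(9.0), 99), (np.float64(19.0), 92), (np.float64(27.0), 59), (np.float64(31.5), 68)] [67, 61, 58]
0.085 [(np.float64(-15.0), 66), (np.float64(2.0), 28), (np.float64(9.0), 45)] [93, 84, 80]
0.09 [(np.float64(-15.5), 53), (np.float64(9.0), 57)] [107, 94, 88]
0.095 [(np.float64(-8.0), 49), (np.float64(1.0), 51)] [103, 96, 94]
0.1 [] [76, 121, 173]
t 20.57 TCPstand [0.0841 0.0008 0.1972] slide [ 0.0009 -0.0028 -0.0008] rot [ 0.0001 -0.0006  0.0017] F [-0.2 -0.3  0.5]
```

```bash
cat >> h.py <<'E'
DOWN2=[[0,1,0],[0,0,-1],[-1,0,0]]
E
python3 - <<'E'
from h import *
print(ctrl.get_state()['joint_pos'].round(2));delta([-.003,.135,.131],DOWN2);delta([-.003,.135,.131],DOWN)
E
```

```text
[-0.19  0.61  0.18  1.58 -0.13  0.97  1.48]
t 20.57 TCPstand [0.0841 0.0008 0.1972] slide [-0.0873  0.066   0.1341] rot [ 1.4000e-03 -1.5714e+00  1.2000e-03] F [-0.2 -0.3  0.5]
t 20.57 TCPstand [0.0841 0.0008 0.1972] slide [-0.0873  0.066   0.1341] rot [-1.2000e-03  1.5702e+00  1.4000e-03] F [-0.2 -0.3  0.5]
```

Request:
servo_tool(
  deltas=[
    {"slide":[0,-0.03,0],"rotation":[0,0.12,0]},
    {"slide":[0,-0.05,0.02],"rotation":[0,0.24,0]},
    {"slide":[0,-0.05,0.05],"rotation":[0,0.36,0]},
    {"slide":[0,-0.05,0.08],"rotation":[0,0.48,0]},
    {"slide":[0,-0.05,0.11],"rotation":[0,0.6,0]},
    {"slide":[0,-0.05,0.134],"rotation":[0,0.72,0]},
    {"slide":[0,-0.05,0.134],"rotation":[0,0.84,0]},
    {"slide":[-0.02,-0.04,0.134],"rotation":[0,0.96,0]},
    {"slide":[-0.05,-0.03,0.134],"rotation":[0,1.08,0]},
    {"slide":[-0.075,-0.02,0.134],"rotation":[0,1.2,0]},
    {"slide":[-0.087,-0.01,0.134],"rotation":[0,1.32,0]},
    {"slide":[-0.087,0.01,0.134],"rotation":[0,1.44,0]},
    {"slide":[-0.087,0.03,0.134],"rotation":[0,1.57,0]},
    {"slide":[-0.087,0.055,0.134],"rotation":[0,1.57,0]},
    {"slide":[-0.087,0.066,0.134],"rotation":[0,1.57,0.001]},
    {"slide":[-0.087,0.066,0.134],"rotation":[0,1.57,0.001]},
    {"slide":[-0.087,0.066,0.134],"rotation":[0,1.57,0.001]},
  ],
)

```text
time_s: 21.98
ee_pos: [0.6319, 0.1519, 0.1324]
eef_rot: [-0.47, 0.468, -0.529, 0.53]
force: [-0.1, 0.7, -0.6]
grip_width: -0.003
```

```bash
python3 - <<'E'
from h import *
import pickle
delta([-.003,.104,.131],DOWN)
f=pickle.load(open('v1.pkl','rb'))
# tail/lug ends along the lever in v1: sample along y at x of lever centre
im=cv2.GaussianBlur(f['color'],(0,0),.7)
for x,r,z in ((0,(-.12,-.09),.0945),(-.007,(.08,.115),.077)):
    ys=np.arange(*r,.0005);p=proj(f,[S2W([x,y,z]) for y in ys],True).astype(np.float32)
    l=cv2.remap(im,p[:,0].reshape(1,-1),p[:,1].reshape(1,-1),cv2.INTER_CUBIC)[0].astype(float)
    g=np.abs(np.gradient(l,axis=0)).sum(1);print([(round(ys[i]*1000,1),int(g[i])) for i in range(2,len(ys)-2) if g[i]>20 and g[i]==g[i-2:i+3].max()])
E
```

```text
t 21.98 TCPstand [-0.002   0.1351  0.1324] slide [ 0.0311  0.0013 -0.001 ] rot [-0.0026  0.0008 -0.0016] F [-0.1  0.7 -0.6]
[(np.float64(-101.5), 82), (np.float64(-98.0), 107)]
[(np.float64(103.5), 46)]
```

Request:
servo_tool(
  deltas=[
    {"slide":[0.01,0.001,0],"rotation":[0,0,0]},
    {"slide":[0.018,0.001,0],"rotation":[0,0,0]},
    {"slide":[0.022,0.001,0],"rotation":[0,0,0]},
    {"slide":[0.024,0.001,0],"rotation":[0,0,0]},
    {"slide":[0.024,0.001,0],"rotation":[0,0,0]},
  ],
)

```text
time_s: 22.4
ee_pos: [0.6294, 0.127, 0.1321]
eef_rot: [-0.47, 0.467, -0.529, 0.53]
force: [0.4, 0.5, 0.9]
grip_width: -0.003
```

Request:
servo_tool(
  deltas=[
    {"slide":[0.001,0,0],"rotation":[0,0,0]},
    {"slide":[0.002,0,0],"rotation":[0,0,0]},
    {"slide":[0.002,0,0],"rotation":[0,0,0]},
  ],
)

```text
time_s: 22.65
ee_pos: [0.6293, 0.1259, 0.1323]
eef_rot: [-0.47, 0.467, -0.529, 0.53]
force: [0.6, 1.6, 0.1]
grip_width: 0.004
```

Request:
servo_tool(
  deltas=[
    {"slide":[0.001,0,0],"rotation":[0,0,0]},
    {"slide":[0.002,0,0],"rotation":[0,0,0]},
    {"slide":[0.002,0,0],"rotation":[0,0,0]},
  ],
)

```text
time_s: 22.9
ee_pos: [0.6292, 0.1256, 0.1323]
eef_rot: [0.471, -0.466, 0.529, -0.529]
force: [0.4, 4.7, 0.1]
grip_width: 0.003
```

Request:
servo_tool(
  deltas=[
    {"slide":[0.001,0,0],"rotation":[0,0,0]},
    {"slide":[0.002,0,0],"rotation":[0,0,0]},
    {"slide":[0.002,0,0],"rotation":[0,0,0]},
  ],
)

```text
time_s: 23.15
ee_pos: [0.6291, 0.1244, 0.1324]
eef_rot: [0.472, -0.466, 0.53, -0.529]
force: [1.0, 5.9, 1.3]
grip_width: 0.003
```

Request:
servo_tool(
  deltas=[
    {"slide":[0.003,0,0],"rotation":[0,0,0]},
    {"slide":[0.005,0,0],"rotation":[0,0,0]},
    {"slide":[0.007,0,0],"rotation":[0,0,0]},
    {"slide":[0.0085,0,0],"rotation":[0,0,0]},
    {"slide":[0.0085,0,0],"rotation":[0,0,0]},
  ],
)

```text
time_s: 23.57
ee_pos: [0.6285, 0.1171, 0.133]
eef_rot: [0.473, -0.466, 0.53, -0.529]
force: [0.4, 5.7, 2.4]
grip_width: 0.004
```

Request:
servo_tool(
  deltas=[
    {"slide":[-0.008,0,0],"rotation":[0,0,0]},
    {"slide":[-0.025,-0.03,0],"rotation":[0,-0.1,0]},
    {"slide":[-0.025,-0.065,0],"rotation":[0,-0.22,0]},
    {"slide":[-0.025,-0.08,0.03],"rotation":[0,-0.34,0]},
    {"slide":[-0.025,-0.08,0.06],"rotation":[0,-0.46,0]},
    {"slide":[0.0,-0.08,0.085],"rotation":[0,-0.58,0]},
    {"slide":[0.03,-0.08,0.087],"rotation":[0,-0.7,0]},
    {"slide":[0.06,-0.08,0.087],"rotation":[0,-0.82,0]},
    {"slide":[0.09,-0.08,0.087],"rotation":[0,-0.94,0]},
    {"slide":[0.116,-0.07,0.087],"rotation":[0,-1.06,0]},
    {"slide":[0.116,-0.066,0.087],"rotation":[0,-1.18,0]},
    {"slide":[0.116,-0.066,0.087],"rotation":[0,-1.3,0]},
    {"slide":[0.116,-0.066,0.087],"rotation":[0,-1.42,0]},
    {"slide":[0.116,-0.066,0.087],"rotation":[0,-1.54,0]},
    {"slide":[0.116,-0.066,0.087],"rotation":[0,-1.571,0]},
    {"slide":[0.116,-0.066,0.087],"rotation":[0,-1.571,0]},
    {"slide":[0.116,-0.066,0.087],"rotation":[0,-1.571,0]},
  ],
)

```text
time_s: 24.98
ee_pos: [0.7002, -0.0103, 0.1979]
eef_rot: [0.708, -0.703, 0.041, -0.045]
force: [0.2, -0.4, -1.3]
grip_width: 0.001
```

```bash
sed -i "s/DOWN2/DOWN2/" h.py; python3 prof.py v2 | sed 's/np.float64//g'; python3 - <<'E'
from h import *
import pickle
for n in('v1','v2'):
    f=pickle.load(open(n+'.pkl','rb'));im=cv2.GaussianBlur(f['color'],(0,0),.7)
    for x,r,z in ((0,(-.125,-.09),.085),(-.007,(.07,.115),.085)):
        ys=np.arange(*r,.0005);p=proj(f,[S2W([x,y,z]) for y in ys],True).astype(np.float32)
        l=cv2.remap(im,p[:,0].reshape(1,-1),p[:,1].reshape(1,-1),cv2.INTER_CUBIC)[0].astype(float)
        g=np.abs(np.gradient(l,axis=0)).sum(1);print(n,[(round(float(ys[i])*1000,1),int(g[i])) for i in range(2,len(ys)-2) if g[i]>20 and g[i]==g[i-2:i+3].max()])
E
```

```text
cam [ 0.0007 -0.0185  0.2676]
-0.12 [] [75, 129, 189]
-0.11 [((-14.0), 81), ((11.5), 104)] [233, 230, 226]
-0.107 [((-13.5), 56), ((11.5), 54)] [110, 97, 91]
-0.104 [((-13.5), 50), ((11.5), 53)] [111, 97, 92]
-0.101 [((-13.5), 67), ((11.0), 54)] [111, 97, 91]
-0.098 [((-13.5), 54), ((11.0), 51)] [111, 97, 91]
-0.09 [((-13.5), 65), ((11.0), 54)] [111, 98, 92]
-0.08 [((-14.0), 85), ((11.0), 84), ((15.0), 51), ((17.0), 138), ((28.0), 123), ((31.0), 65)] [112, 99, 92]
-0.07 [((-14.0), 92), ((10.5), 99), ((31.0), 72)] [112, 98, 92]
0.07 [((-15.5), 92), ((-7.5), 54), ((1.5), 55), ((10.0), 84), ((17.5), 147), ((28.5), 106), ((31.5), 59)] [48, 44, 42]
0.08 [((-15.5), 59), ((10.0), 53)] [100, 90, 85]
0.085 [((-16.0), 38), ((-8.0), 55), ((1.5), 41), ((10.5), 37)] [109, 96, 90]
0.09 [((-8.0), 56), ((1.0), 47)] [104, 95, 91]
0.095 [] [74, 129, 189]
0.1 [] [76, 130, 191]
t 25.03 TCPstand [ 0.0855 -0.0172  0.198 ] slide [-0.0005 -0.0019  0.0173] rot [-0.007   0.0005  0.0047] F [-0.1  0.1  0.7]
v1 [(-107.5, 83), (-103.5, 104)]
v1 [(99.5, 42)]
v2 [(-112.0, 89), (-108.5, 115)]
v2 [(93.0, 45)]
```

```bash
cat > wfit.py <<'E'
from h import *
import sys,pickle
def wfit(f,yr=((-.104,-.055),(.05,.08))):
    im=cv2.GaussianBlur(f['color'],(0,0),.8);cz=W2S(ray(f,100,100,True)[0])[2]
    xs=np.arange(-.024,.0241,.0002);o=[]
    for a,b in yr:
        for y in np.arange(a,b,.001):
            p=proj(f,[S2W([x,y,.085]) for x in xs],True).astype(np.float32)
            l=cv2.remap(im,p[:,0].reshape(1,-1),p[:,1].reshape(1,-1),cv2.INTER_LINEAR)[0].astype(float)
            g=np.abs(cv2.GaussianBlur(np.gradient(l,axis=0),(1,9),0)).sum(1)
            L=(xs<-.009)&(xs>-.019);Rr=(xs>.006)&(xs<.0155)
            e=[]
            for m in (L,Rr):
                w=np.where(m,g,0)**4;e.append((w*xs).sum()/w.sum())
            o.append((y,(e[1]-e[0])*1000))
    o=np.array(o);h=(o[:,0]<0);wt,wl=np.median(o[h,1]),np.median(o[~h,1])
    print('cam z',cz.round(4),'tail width',wt.round(2),'lug width',wl.round(2),'z tail-lug mm',round(1000*(cz-.085)*25*(1/wl-1/wt),1))
for n in sys.argv[1:]: wfit(pickle.load(open(n+'.pkl','rb')))
E
python3 wfit.py v0 v1 v2
```

```text
cam z 0.3389 tail width 26.12 lug width 29.55 z tail-lug mm -28.3
cam z 0.2661 tail width 26.18 lug width 24.48 z tail-lug mm 12.0
cam z 0.2676 tail width 24.79 lug width 25.52 z tail-lug mm -5.3
```

Request:
servo_tool(
  deltas=[
    {"slide":[0,-0.002,0.009],"rotation":[-0.007,0,0.005]},
    {"slide":[0,-0.002,0.017],"rotation":[-0.007,0,0.005]},
    {"slide":[0,-0.002,0.017],"rotation":[-0.007,0,0.005]},
    {"slide":[0,-0.002,0.017],"rotation":[-0.007,0,0.005]},
    {"slide":[0,-0.002,0.017],"rotation":[-0.007,0,0.005]},
  ],
)

```text
time_s: 25.45
ee_pos: [0.7023, 0.0073, 0.2001]
eef_rot: [-0.706, 0.706, -0.043, 0.043]
force: [-1.2, -0.3, -0.2]
grip_width: 0.002
```

```bash
python3 - <<'E'
from h import *
import pickle,subprocess
f=grab('wrist','v3');pickle.dump(f,open('v3.pkl','wb'));g=grab('scene','v3s');pickle.dump(g,open('v3s.pkl','wb'))
o=W2S(ray(f,100,100,True)[0]);print(o)
for n in('v1','v3'):
    f=pickle.load(open(n+'.pkl','rb'));im=cv2.GaussianBlur(f['color'],(0,0),.8)
    xs=np.arange(-.022,.0221,.0002);w=[]
    for y in np.arange(-.104,.096,.008):
        p=proj(f,[S2W([x,y,.085]) for x in xs],True).astype(np.float32)
        l=cv2.remap(im,p[:,0].reshape(1,-1),p[:,1].reshape(1,-1),cv2.INTER_LINEAR)[0].astype(float)
        g=np.abs(cv2.GaussianBlur(np.gradient(l,axis=0),(1,9),0)).sum(1);e=[]
        for m in ((xs<-.009)&(xs>-.019),(xs>.006)&(xs<.0155)):
            q=np.where(m,g,0)**4;e.append((q*xs).sum()/q.sum()*1000)
        w.append((round(float(y)*1000),*np.round(e,1).tolist(),round(e[1]-e[0],2)))
    print(n,w)
# scene edges: tail vs z0
E
python3 wfit.py v3
```

```text
[ 0.00095472 -0.00032294  0.27018987]
v1 [(-104, -13.3, 13.7, np.float64(26.99)), (-96, -13.3, 12.9, np.float64(26.22)), (-88, -13.2, 12.8, np.float64(26.0)), (-80, -13.5, 12.7, np.float64(26.2)), (-72, -13.6, 12.7, np.float64(26.35)), (-64, -13.7, 12.4, np.float64(26.05)), (-56, -15.8, 13.0, np.float64(28.81)), (-48, -15.7, 13.0, np.float64(28.75)), (-40, -14.0, 12.1, np.float64(26.03)), (-32, -15.0, 12.5, np.float64(27.42)), (-24, -14.8, 12.5, np.float64(27.25)), (-16, -14.8, 12.5, np.float64(27.34)), (-8, -14.8, 12.4, np.float64(27.2)), (0, -14.7, 11.7, np.float64(26.44)), (8, -14.7, 12.5, np.float64(27.19)), (16, -14.7, 12.6, np.float64(27.25)), (24, -14.6, 12.5, np.float64(27.07)), (32, -14.7, 12.5, np.float64(27.2)), (40, -14.9, 10.2, np.float64(25.12)), (48, -15.1, 13.1, np.float64(28.13)), (56, -15.3, 13.6, np.float64(28.9)), (64, -15.1, 9.4, np.float64(24.51)), (72, -15.1, 9.2, np.float64(24.23)), (80, -15.1, 9.1, np.float64(24.2)), (88, -15.4, 9.1, np.float64(24.46))]
v3 [(-104, -13.7, 11.5, np.float64(25.17)), (-96, -13.9, 11.1, np.float64(24.96)), (-88, -13.9, 11.0, np.fl
[... 213 characters left out ...]
, -14.5, 11.2, np.float64(25.7)), (-32, -14.9, 12.4, np.float64(27.33)), (-24, -14.8, 12.4, np.float64(27.2)), (-16, -14.7, 12.4, np.float64(27.06)), (-8, -14.8, 12.6, np.float64(27.43)), (0, -14.8, 10.4, np.float64(25.19)), (8, -15.0, 12.8, np.float64(27.77)), (16, -15.0, 12.7, np.float64(27.77)), (24, -14.9, 12.9, np.float64(27.85)), (32, -15.1, 13.0, np.float64(28.05)), (40, -15.1, 10.8, np.float64(25.92)), (48, -15.0, 13.5, np.float64(28.46)), (56, -15.1, 14.0, np.float64(29.06)), (64, -15.1, 9.8, np.float64(24.87)), (72, -15.2, 9.8, np.float64(25.0)), (80, -15.4, 9.9, np.float64(25.29)), (88, -14.7, 9.9, np.float64(24.7))]
cam z 0.2702 tail width 25.18 lug width 25.25 z tail-lug mm -0.5
```

```bash
python3 - <<'E'
from h import *
delta([-.147,.0015,.22],GR)
E
```

```text
t 25.55 TCPstand [ 0.0855 -0.0006  0.2001] slide [-0.2325 -0.0198  0.0021] rot [ 0.0004  0.0002 -0.0004] F [0.7 0.2 0.3]
```

Request:
servo_tool(
  deltas=[
    {"slide":[0,-0.035,0],"rotation":[0,0,0]},
    {"slide":[0,-0.07,0],"rotation":[0,0,0]},
    {"slide":[0,-0.11,0],"rotation":[0,0,0]},
    {"slide":[-0.035,-0.115,0],"rotation":[0,0,0]},
    {"slide":[-0.075,-0.115,0],"rotation":[0,0,0]},
    {"slide":[-0.115,-0.115,0],"rotation":[0,0,0]},
    {"slide":[-0.155,-0.115,0],"rotation":[0,0,0]},
    {"slide":[-0.195,-0.115,0],"rotation":[0,0,0]},
    {"slide":[-0.2325,-0.1,0.002],"rotation":[0,0,0]},
    {"slide":[-0.2325,-0.06,0.002],"rotation":[0,0,0]},
    {"slide":[-0.2325,-0.02,0.002],"rotation":[0,0,0]},
    {"slide":[-0.2325,-0.02,0.002],"rotation":[0,0,0]},
    {"slide":[-0.2325,-0.02,0.002],"rotation":[0,0,0]},
  ],
  jaw=0.3,
  squeeze=40,
)

```text
time_s: 26.63
ee_pos: [0.471, 0.0364, 0.2196]
eef_rot: [-0.705, 0.706, -0.045, 0.042]
force: [-0.6, -0.1, 0.8]
grip_width: 0.702
```

```bash
python3 - <<'E'
from h import *
delta(arc(1.7)+np.array([0,.0015,0]),GR);f=grab('wrist');redtop(f)
print(proj(f,S2W([-.167,0,.0726]),True))
E
```

```text
t 26.63 TCPstand [-0.1477  0.0008  0.2196] slide [0.0006 0.0929 0.0009] rot [ 0.0018 -0.0006 -0.0038] F [-0.6 -0.1  0.8]
red blob [ 307  183   25   79 1700] [319.1 221.4]
red blob [176 371  43  16 387] [195.6 378.2]
[[316.54601362 182.79850196]]
```

Request:
servo_tool(
  deltas=[
    {"slide":[0,0.03,0.001],"rotation":[0,0,0]},
    {"slide":[0,0.06,0.001],"rotation":[0,0,0]},
    {"slide":[0,0.085,0.001],"rotation":[0,0,0]},
    {"slide":[0.0005,0.0925,0.001],"rotation":[0,0,-0.003]},
    {"slide":[0.0005,0.0925,0.001],"rotation":[0,0,-0.003]},
    {"slide":[0.0005,0.0925,0.001],"rotation":[0,0,-0.003]},
  ],
)

```text
time_s: 27.18
ee_pos: [0.4749, 0.0374, 0.1302]
eef_rot: [-0.706, 0.706, -0.041, 0.046]
force: [1.0, -0.6, 0.6]
grip_width: 0.699
```

Request:
servo_tool(
  deltas=[
    {"slide":[0,0,0],"rotation":[0,0,0]},
    {"slide":[0,0,0],"rotation":[0,0,0]},
    {"slide":[0,0,0],"rotation":[0,0,0]},
    {"slide":[0,0,0],"rotation":[0,0,0]},
    {"slide":[0,0,0],"rotation":[0,0,0]},
    {"slide":[0,0,0],"rotation":[0,0,0]},
    {"slide":[0,0,0],"rotation":[0,0,0]},
  ],
  jaw=1,
  squeeze=40,
)

```text
time_s: 27.77
ee_pos: [0.4756, 0.0371, 0.1315]
eef_rot: [0.706, -0.706, 0.041, -0.047]
force: [-2.7, -1.6, 7.2]
grip_width: 0.198
```

Request:
servo_tool(
  deltas=[
    {"slide":[0,-0.007,0],"rotation":[0,0,0]},
    {"slide":[0,-0.014,0],"rotation":[0,0,0]},
    {"slide":[0.002,-0.021,0],"rotation":[0,0,0]},
    {"slide":[0.004,-0.028,0],"rotation":[0,0,0]},
    {"slide":[0.007,-0.035,0],"rotation":[0,0,0]},
    {"slide":[0.011,-0.0415,0],"rotation":[0,0,0]},
    {"slide":[0.015,-0.0475,0],"rotation":[0,0,0]},
    {"slide":[0.02,-0.053,0],"rotation":[0,0,0]},
    {"slide":[0.0255,-0.0585,0],"rotation":[0,0,0]},
    {"slide":[0.031,-0.063,0],"rotation":[0,0,0]},
    {"slide":[0.031,-0.063,0],"rotation":[0,0,0]},
  ],
)

```text
time_s: 28.68
ee_pos: [0.5068, 0.0331, 0.1958]
eef_rot: [-0.706, 0.706, -0.041, 0.047]
force: [0.1, 0.2, -3.8]
grip_width: 0.197
```

Request:
servo_tool(
  deltas=[
    {"slide":[0,0,0],"rotation":[0,0,0]},
    {"slide":[0,0,0],"rotation":[0,0,0]},
    {"slide":[0,0,0],"rotation":[0,0,0]},
    {"slide":[0,-0.03,0],"rotation":[0,0,0]},
    {"slide":[0,-0.065,0],"rotation":[0,0,0]},
    {"slide":[-0.03,-0.065,0],"rotation":[0,0,0]},
  ],
  jaw=0.4,
)

```text
time_s: 29.18
ee_pos: [0.4836, 0.0368, 0.2672]
eef_rot: [0.707, -0.705, 0.035, -0.053]
force: [1.4, -0.2, 1.6]
grip_width: 0.598
```

Request:
servo_tool(
  deltas=[
    {"slide":[-0.035,0,0],"rotation":[0,0,0]},
    {"slide":[-0.055,0,0],"rotation":[0,0,0]},
    {"slide":[-0.055,0,0],"rotation":[0,0,0]},
    {"slide":[-0.055,0,0],"rotation":[0,0,0]},
    {"slide":[-0.055,0,0],"rotation":[0,0,0]},
    {"slide":[-0.055,0,0],"rotation":[0,0,0]},
  ],
  jaw=1,
)

```text
time_s: 29.68
ee_pos: [0.4301, 0.0437, 0.266]
eef_rot: [0.707, -0.705, 0.035, -0.054]
force: [-0.8, 0.5, 0.1]
grip_width: -0.0
```

```bash
python3 - <<'E'
from h import *
delta([-.165,.0015,.19],GR);delta([-.082,.0015,.206],GR);f,g=look('r1');redtop(f)
for th in (.5,.6,.7,.8,.9): print(th,proj(f,S2W(np.array(arc(th,.095,0))),True).round(0))
E
```

```text
t 29.68 TCPstand [-0.1891  0.0031  0.266 ] slide [ 0.0221  0.0766 -0.0019] rot [-0.0046 -0.0039  0.0265] F [-0.8  0.5  0.1]
t 29.68 TCPstand [-0.1891  0.0031  0.266 ] slide [ 0.1055  0.0629 -0.0015] rot [-0.0046 -0.0039  0.0265] F [-0.8  0.5  0.1]
0.5 [[313. 321.]]
0.6 [[313. 309.]]
0.7 [[313. 297.]]
0.8 [[313. 284.]]
0.9 [[313. 272.]]
```

Request:
servo_tool(
  deltas=[
    {"slide":[0.015,0.02,-0.001],"rotation":[-0.004,-0.004,0.026]},
    {"slide":[0.022,0.05,-0.002],"rotation":[-0.004,-0.004,0.026]},
    {"slide":[0.022,0.063,-0.002],"rotation":[-0.004,-0.004,0.026]},
    {"slide":[0.022,0.063,-0.002],"rotation":[-0.004,-0.004,0.026]},
    {"slide":[0.032,0.063,-0.002],"rotation":[-0.004,-0.004,0.026]},
    {"slide":[0.039,0.063,-0.002],"rotation":[-0.004,-0.004,0.026]},
    {"slide":[0.046,0.063,-0.002],"rotation":[-0.004,-0.004,0.026]},
    {"slide":[0.053,0.063,-0.002],"rotation":[-0.004,-0.004,0.026]},
    {"slide":[0.06,0.063,-0.002],"rotation":[-0.004,-0.004,0.026]},
    {"slide":[0.067,0.063,-0.002],"rotation":[-0.004,-0.004,0.026]},
    {"slide":[0.074,0.063,-0.002],"rotation":[-0.004,-0.004,0.026]},
  ],
)

```text
time_s: 30.7
ee_pos: [0.5055, 0.0324, 0.2052]
eef_rot: [0.706, -0.706, 0.043, -0.043]
force: [-5.6, 0.4, 3.1]
grip_width: 0.0
```

```bash
python3 - <<'E'
from h import *
delta([-.082,.0015,.206],GR);g=grab('scene')
c=g['color'].astype(int)[170:215,305:345];m=(c[:,:,2]>90)&(c[:,:,1]<c[:,:,2]*.45)
v,u=np.nonzero(m);print('red',u.mean()+305,v.mean()+170,u.min()+305,v.min()+170,len(u))
for th in (.2,.4,.6):print(th,proj(g,S2W(np.array(arc(th,.072,0)))).round(1),proj(g,S2W(np.array(arc(th,.095,0)))).round(1))
E
```

```text
t 30.7 TCPstand [-0.113   0.0011  0.2052] slide [ 0.031  -0.0008  0.0004] rot [-0.0006 -0.     -0.0002] F [-5.6  0.4  3.1]
red 325.1904761904762 188.8095238095238 322 181 84
0.2 [[323.1 186.7]] [[323.8 180.7]]
0.4 [[326.8 186.2]] [[328.9 180. ]]
0.6 [[330.3 186.4]] [[333.5 180.4]]
```

```bash
python3 - <<'E'
from h import *
import pickle
a=pickle.load(open('v3s.pkl','rb'))['color'];z=pickle.load(open('z0.pkl','rb'))[1]['color'];b=grab('scene')['color']
def mt(s,d,u,v,h=6,m=4,k=10):
    T,S=[cv2.resize(i,None,fx=k,fy=k,interpolation=cv2.INTER_CUBIC) for i in(s[v-h:v+h,u-h:u+h],d[v-h-m:v+h+m,u-h-m:u+h+m])]
    _,q,_,p=cv2.minMaxLoc(cv2.matchTemplate(S,T,cv2.TM_CCOEFF_NORMED));return (np.array(p)/k-m).tolist(),round(q,3)
for n,u,v in(('tail',287,195),('lug',315,230)): print(n,'v3->now',mt(a,b,u,v),'over->v3',mt(z,a,u,v))
E
```

```text
tail v3->now ([1.7000000000000002, -0.20000000000000018], 0.644) over->v3 ([-0.3999999999999999, 0.09999999999999964], 0.515)
lug v3->now ([-0.2999999999999998, -0.10000000000000009], 0.97) over->v3 ([-1.5, -3.7], 0.86)
```

Request:
servo_tool(
  deltas=[
    {"slide":[0.006,-0.001,0],"rotation":[0,0,0]},
    {"slide":[0.012,-0.001,0],"rotation":[0,0,0]},
    {"slide":[0.018,-0.001,0],"rotation":[0,0,0]},
    {"slide":[0.023,-0.001,0],"rotation":[0,0,0]},
    {"slide":[0.027,-0.001,0],"rotation":[0,0,0]},
    {"slide":[0.029,-0.001,0],"rotation":[0,0,0]},
    {"slide":[0.031,-0.001,0],"rotation":[0,0,0]},
    {"slide":[0.031,-0.001,0],"rotation":[0,0,0]},
  ],
)

```text
time_s: 31.47
ee_pos: [0.5321, 0.0292, 0.2055]
eef_rot: [0.706, -0.706, 0.048, -0.038]
force: [-16.7, 1.3, 14.4]
grip_width: 0.001
```

Request:
servo_tool(
  deltas=[
    {"slide":[0.002,0,0],"rotation":[0,0,0]},
    {"slide":[-0.015,0,0],"rotation":[0,0,0]},
    {"slide":[-0.03,-0.01,0],"rotation":[0,0,0]},
    {"slide":[-0.03,-0.04,0],"rotation":[0,0,0]},
    {"slide":[-0.03,-0.065,0],"rotation":[0,0,0]},
    {"slide":[-0.03,-0.065,0],"rotation":[0,0,0]},
  ],
)

```text
time_s: 31.97
ee_pos: [0.5063, 0.0328, 0.2757]
eef_rot: [0.707, -0.705, 0.044, -0.042]
force: [-0.0, -0.2, 0.5]
grip_width: -0.001
```

```bash
python3 - <<'E'
from h import *
g=grab('scene');c=g['color'].astype(int)[175:215,305:345];m=(c[:,:,2]>90)&(c[:,:,1]<c[:,:,2]*.45)
v,u=np.nonzero(m);print('red',u.mean()+305,v.mean()+175,len(u),'was 319.6 190.3')
delta([-.0336,.0015,.2695],GR)
E
```

```text
red 319.64 190.34666666666666 75 was 319.6 190.3
t 32.02 TCPstand [-0.1132  0.0014  0.2736] slide [0.0796 0.0036 0.0001] rot [-0.0016 -0.0001 -0.0057] F [-0.2 -0.6 -0.9]
```

Closed again, as before (against its stop). Now swing back open.

Request:
servo_tool(
  deltas=[
    {"slide":[0.04,0,0],"rotation":[0,0,-0.005]},
    {"slide":[0.08,0,0],"rotation":[0,0,-0.005]},
    {"slide":[0.08,0.01,0],"rotation":[0,0,-0.005]},
    {"slide":[0.08,0.035,0],"rotation":[0,0,-0.005]},
    {"slide":[0.08,0.061,0],"rotation":[0,0,-0.005]},
    {"slide":[0.08,0.061,0],"rotation":[0,0,-0.005]},
    {"slide":[0.08,0.061,0],"rotation":[0,0,-0.005]},
  ],
)

```text
time_s: 32.6
ee_pos: [0.5835, 0.0229, 0.2101]
eef_rot: [0.706, -0.706, 0.045, -0.042]
force: [-0.0, 0.1, 0.1]
grip_width: 0.001
```

Request:
servo_tool(
  deltas=[
    {"slide":[-0.014,-0.003,0],"rotation":[0,0,0]},
    {"slide":[-0.02,-0.004,0],"rotation":[0,0,0]},
    {"slide":[-0.026,-0.006,0],"rotation":[0,0,0]},
    {"slide":[-0.031,-0.006,0],"rotation":[0,0,0]},
    {"slide":[-0.038,-0.006,0],"rotation":[0,0,0]},
    {"slide":[-0.045,-0.006,0],"rotation":[0,0,0]},
    {"slide":[-0.052,-0.005,0],"rotation":[0,0,0]},
    {"slide":[-0.059,-0.002,0],"rotation":[0,0,0]},
    {"slide":[-0.065,0.0015,0],"rotation":[0,0,0]},
    {"slide":[-0.071,0.0055,0],"rotation":[0,0,0]},
    {"slide":[-0.0765,0.01,0],"rotation":[0,0,0]},
    {"slide":[-0.082,0.015,0],"rotation":[0,0,0]},
    {"slide":[-0.0863,0.021,0],"rotation":[0,0,0]},
    {"slide":[-0.0863,0.021,0],"rotation":[0,0,0]},
  ],
)

```text
time_s: 33.77
ee_pos: [0.4956, 0.0335, 0.1879]
eef_rot: [-0.706, 0.706, -0.046, 0.04]
force: [-0.6, 0.8, -0.7]
grip_width: -0.001
```

```bash
python3 - <<'E'
from h import *
delta([-.1325,.0015,.156],GR)
E
```

```text
t 33.77 TCPstand [-0.1229  0.001   0.1879] slide [-0.0093  0.032   0.0006] rot [ 0.0009  0.0001 -0.0092] F [-0.6  0.8 -0.7]
```

Request:
servo_tool(
  deltas=[
    {"slide":[-0.003,0.006,0],"rotation":[0,0,0]},
    {"slide":[-0.006,0.012,0],"rotation":[0,0,0]},
    {"slide":[-0.008,0.019,0],"rotation":[0,0,0]},
    {"slide":[-0.009,0.026,0],"rotation":[0,0,0]},
    {"slide":[-0.0095,0.032,0],"rotation":[0,0,0]},
    {"slide":[-0.0095,0.0355,0],"rotation":[0,0,0]},
    {"slide":[-0.0095,0.0355,0],"rotation":[0,0,0]},
  ],
)

```text
time_s: 34.35
ee_pos: [0.4851, 0.0348, 0.1544]
eef_rot: [0.706, -0.706, 0.048, -0.039]
force: [-10.0, 0.6, 27.5]
grip_width: -0.001
```

Request:
servo_tool(
  deltas=[
    {"slide":[0,-0.008,0],"rotation":[0,0,0]},
    {"slide":[-0.005,-0.03,0],"rotation":[0,0,0]},
    {"slide":[-0.02,-0.06,0],"rotation":[0,0,0]},
    {"slide":[-0.02,-0.1,0],"rotation":[0,0,0]},
    {"slide":[-0.02,-0.14,0],"rotation":[0,0,0]},
    {"slide":[-0.02,-0.16,0],"rotation":[0,0,0]},
    {"slide":[-0.02,-0.16,0],"rotation":[0,0,0]},
    {"slide":[-0.02,-0.16,0],"rotation":[0,0,0]},
  ],
)

```text
time_s: 35.02
ee_pos: [0.4676, 0.0371, 0.3151]
eef_rot: [0.706, -0.706, 0.047, -0.039]
force: [0.3, 0.4, -1.4]
grip_width: -0.003
```

```bash
python3 - <<'E'
from h import *
import pickle
f,g=look('z1');redtop(f);delta([.0855,0,.2],GR)
for th in (1.5,1.6,1.7): print(th,proj(f,S2W(np.array(arc(th,.095,0))),True).round(0))
a=pickle.load(open('v3s.pkl','rb'))['color'];z=pickle.load(open('z0.pkl','rb'))[1]['color'];b=g['color']
def mt(s,d,u,v,h=6,m=5,k=10):
    T,S=[cv2.resize(i,None,fx=k,fy=k,interpolation=cv2.INTER_CUBIC) for i in(s[v-h:v+h,u-h:u+h],d[v-h-m:v+h+m,u-h-m:u+h+m])]
    _,q,_,p=cv2.minMaxLoc(cv2.matchTemplate(S,T,cv2.TM_CCOEFF_NORMED));return (np.array(p)/k-m).tolist(),round(q,3)
print('lug v3->now',mt(a,b,315,230),'over->now: lug',mt(z,b,315,230),'tail',mt(z,b,287,195),'handle end',mt(z,b,345,197))
E
```

```text
red blob [309 162  18  58 936] [317.9 190.2]
t 35.12 TCPstand [-0.1522  0.0008  0.313 ] slide [ 0.2395  0.1092 -0.0007] rot [ 0.0016 -0.     -0.0159] F [-0.3 -0.  -0.8]
1.5 [[316. 166.]]
1.6 [[316. 163.]]
1.7 [[316. 161.]]
lug v3->now ([-0.2999999999999998, -0.09999999999999964], 0.968) over->now: lug ([-1.9, -3.9], 0.89) tail ([-0.5, 0.20000000000000018], 0.913) handle end ([0.0, 0.0], 0.998)
```

Request:
servo_tool(
  deltas=[
    {"slide":[0.035,0,0],"rotation":[0,0,-0.015]},
    {"slide":[0.07,0,0],"rotation":[0,0,-0.015]},
    {"slide":[0.105,0,0],"rotation":[0,0,-0.015]},
    {"slide":[0.14,0,0],"rotation":[0,0,-0.015]},
    {"slide":[0.175,0,0],"rotation":[0,0,-0.015]},
    {"slide":[0.21,0.02,0],"rotation":[0,0,-0.015]},
    {"slide":[0.239,0.05,0],"rotation":[0,0,-0.015]},
    {"slide":[0.239,0.085,0],"rotation":[0,0,-0.015]},
    {"slide":[0.239,0.11,0],"rotation":[0,0,-0.015]},
    {"slide":[0.239,0.11,0],"rotation":[0,0,-0.015]},
    {"slide":[0.239,0.11,0],"rotation":[0,0,-0.015]},
  ],
)

```text
time_s: 36.03
ee_pos: [0.7004, 0.0078, 0.1957]
eef_rot: [-0.705, 0.707, -0.046, 0.04]
force: [0.4, 0.6, 0.7]
grip_width: 0.002
```

```bash
python3 - <<'E'
from h import *
import pickle
f=grab('wrist','v4');pickle.dump(f,open('v4.pkl','wb'));print(W2S(ray(f,100,100,True)[0]))
E
python3 wfit.py v1 v3 v4
```

```text
[-3.99368605e-04  2.24612398e-04  2.66440878e-01]
cam z 0.2661 tail width 26.18 lug width 24.48 z tail-lug mm 12.0
cam z 0.2702 tail width 25.18 lug width 25.25 z tail-lug mm -0.5
cam z 0.2664 tail width 25.04 lug width 25.42 z tail-lug mm -2.7
```

Request:
servo_tool(
  deltas=[
    {"slide":[0,-0.04,0],"rotation":[0,0,0]},
    {"slide":[0,-0.08,0],"rotation":[0,0,0]},
    {"slide":[0,-0.12,0],"rotation":[0,0,0]},
    {"slide":[0,-0.12,0],"rotation":[0,0,0]},
    {"slide":[0,-0.12,0],"rotation":[0,0,0]},
  ],
)

```text
time_s: 36.5
ee_pos: [0.7037, 0.0077, 0.3254]
eef_rot: [-0.706, 0.706, -0.04, 0.046]
force: [0.1, 0.8, -0.2]
grip_width: -0.001
```

```bash
python3 -c "
from cell import ctrl
print(ctrl.close_job())"
```

```text
the job is handed in; nothing more can be done
None
```

The lever was handed in balanced on the blade, marked and with the clamp open, but I broke the punch rule once on the way. The job took about 36.5 s of the 72 s allowed.

**The error:** I slid the lever by its tail until it tipped, and misread the tilt. It had gone too far and was leaning on the outfeed rest. My first clamp stroke therefore punched a leaning lever, which the task forbids. The lever now has an extra mark, or scuff, about 8–9 mm from the right one.

**The correction:** A look from straight above showed the tail about 12 mm higher than the lug. I pushed the lever back about 8.7 mm from the lug end, let go and checked that it was level. Then I closed the clamp over centre to its stop, opened it fully again and withdrew.

**Last checks:**
- **Balance:** The final view from above gave a tail-to-lug height difference of −2.7 mm, against −0.5 mm just before the second stroke. A lean reads about ±13 mm, so the lever is level within what I can measure. The scene camera's lug-end check also showed it level and unmoved after marking. Its tail-end check was only a rough match.
- **Clamp:** It closed against the stop with about 17 N. The open handle reads about 1.7 rad, unchanged from the first opening.
- **Bystanders:** After the first stroke, the top camera showed no change except the lever and the arm. I did not repeat that check after the second stroke.
- **Force:** During the first opening the fingertips pressed the handle onto its stop with about 49 N. That was the fingers rather than the gripper's body, and I held it to about 28 N the second time.

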